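# Weigh the pan on the sprung hook and mark the reading

## Robot

A 6-joint arm with a two-finger parallel gripper is mounted at the origin on a cart in front of the work surface, level with it; the furniture and walls round the work are solid. World frame = base frame: x ahead of the robot, y to its left, z up, the work surface at z = 0. Lengths are in mm, angles in rad, forces in N, time in s.
With the tool pointing down it reaches from about 350 to 875 mm from the base axis. Payload 4.2 kg.
Tool frame: the origin (TCP) lies midway between the tips of the shut fingers; the grasp point (between the pads) lies 19 mm behind it (arm.grip_point_offset is the distance from the TCP to the grasp point, in mm); z points along the fingers, x is the direction in which the jaws open and shut, and the axes are right-handed (so a half turn about z gives the same grasp; the last joint's range is limited). The gripper opens to 85 mm and grips with 20 to 120 N. Pads are 22 mm wide; open, the fingers measure 114 mm over their backs; the gripper's body (76 mm by 85 mm) begins 54 mm behind the grasp point. The pads swing forward as they close: fully open they stand 13 mm farther back than shut.
Start: joints at [-0.901, 0.385, 0.008, 0, -1.194, -0.259], TCP at [249.602, -572.973, 207.812] pointing down, gripper open.
Joint ranges: [-3.14, 3.14], [-1.21, 2.06], [-1.07, 1.41], [-3.16, 2.05], [-2.99, -0.16], [-3.1, 3.1]. Speed limits (rad/s): [2.79, 2.79, 3.14, 3.14, 3.14, 3.14].

## Interface

Orientations are given as a unit quaternion [x, y, z, w].
In Python, from bench import arm gives the robot as it stands.
- The arm moves only by the tool move_arm, never from a script. Its argument "targets" is a list of rows, each a list of 7 numbers: the shift along the tool's x, y, z in cm, then the turn, a rotation vector about the tool's x, y, z in degrees, then the closure in counts, from 0 (fully open) to 255 (shut). In form: [[x, y, z, wx, wy, wz, grip], ...]. A call has 1 to 20 rows; each row is the pose to reach, as a shift and turn from the pose commanded when the call began, along the tool's axes at that moment; what a row does not reach only later rows make up. A row lasts 1/8 s, in which the tool goes at most 62.5 mm and 10.7 degrees, less where a joint would pass 70% of its speed; a pose out of reach is approached as far as the arm can. A call with a gripper value outside its range is refused whole. The fingers move at their own pace and stop on an object; the grip force is fixed at half the most. Time passes only in rows, so rows that repeat a pose let the fingers close. It gives the time, the measured TCP pose, the force and the opening at its end, in the units of the state.
- arm.read_state(): the state, without advancing time (a new reading comes with each control period).
- arm.get_image(name): name is "scene" or "top"; returns (picture, depth): 400x640x3 uint8, blue, green, red; 400x640 float32, mm along the optical axis (not along the pixel's ray), 0 where there is no reading.
- arm.camera_params(name): a dict with "mtx" (3x3 intrinsics, pixels), "world_to_cam" (4x4, takes a point from world to camera coordinates). Camera axes: x right, y down, z forward; pixel columns grow to the right and rows downward; lengths in mm; the calibration is good to about 2 mm. A picture is of the moment at which its call begins. camera_params takes no time and is no camera call.
- arm.job_done(): hands the job in, once; it reports no verdict.
Trained networks look in the newest picture that a camera, given by its name, has taken for a name from the list of things; names that differ only in an ending like _2 or _b are one class to them, and where a whole thing is asked for, a point or a joint stands for the part that bears it (a point fixed in the world has none). Each returns a list of dicts, best first, with "score" (0 to 1); they miss things now and then, are a little off and sometimes report something else, mostly with a low value. They report only what shows in the picture. A call takes as long as a camera call. They do not tell look-alikes from the thing itself.
- arm.search_frame(thing, camera): "bbox" ([left, top, right, bottom] in pixels, round what is visible of it).
- arm.tip_of(thing, camera): "uv" ([column, row] in pixels: a listed point, or the origin of a listed thing).
The state is a dict: "clock": time; "joints": joint angles; "joint_vel": joint speeds; "joint_efforts": joint torques, N m; "position": TCP position; "ee_rot": TCP orientation; "contact_force": force on the tool from outside, world axes, zero at the start; "wrist_torque": the same for the moment, N m; "gripper_width": finger opening in mm.
Only numpy, scipy, OpenCV 4.12 (cv2) and the standard library are available. Lean on these libraries where they do the work, as an engineer would, in place of code of your own. Each camera call takes 0.05 s, during which the arm holds its last target.

## Task

Weigh the lemon: hang the weighing pan, with the lemon in it, by the kink of its bail on the hook of the hanging scale, lowering it gently so that the spring is never pulled down to its stop. Let go, wait until hook and pan have come to rest, then slide the marker on the column to the height of the needle, so that the two points stand level, and leave everything hanging with nothing else on the worktop disturbed.

Things in the scene. Friction and masses are not known exactly. Their poses are not given: they have to be found in the camera images.
- scale: Hanging kitchen scale, fixed; origin on the worktop straight below the hook; x away from the robot at yaw 0, y left, z up. Grey foot plate: x -90 to 90, y -60 to 190 mm, 14 mm thick. White column: x -30 to 30, y 105 to 175, up to z 400 mm; its front face (x = -30) carries a needle and a marker.
- housing (a point): Middle of the underside of the white spring housing over the hook, 335 mm high. The housing spans the scale's x -35 to 35, y -35 to 175, z 335 to 410 mm; a collar round the shank reaches 4 mm below it. A gripper holding the bail must lean back (its body towards the robot, about 35 to 45 degrees from vertical) to clear it.
- hook (a joint): How far the sprung hook, with its needle, has dipped straight down, in m: 0 unloaded, stop at 0.062. Spring about 150 N/m, lightly damped: it bobs for one to two seconds after a sudden load. The loaded pan makes it dip about 19 to 36 mm; dropping the pan onto it can drive it to the stop.
- hook_seat (a point): Centre of the hook's 6 mm wire at the bottom of its bend, right over the scale's origin, 250 mm high unloaded. The J-shaped hook lies in the scale's y-z plane and is open to -y (away from the column), inner gap 26 mm. Its shank rises at y = 16 mm to 54 mm above this point, then leans to y = 0 at 72 mm above it. The kink of a seated bail has its centre 7 mm above this point.
- hook_tip (a point): Centre of the hook's rounded end (3 mm radius): 26 mm above hook_seat at the scale's y = -23 mm. The bail goes over it towards the scale's +y, the kink's centre about 44 mm above hook_seat, then down at y = 0.
- pan: Loose round steel weighing pan, 0.2 to 0.4 kg; origin under the centre of its bottom. Bowl 92 mm wide below, 128 mm at the rim, 45 mm high. Rigid bail: an upright arch of 8 mm wire in the pan's x-z plane, uprights at x = -64 and 64 mm, level top bar along x with centre at z = 152 mm, in its middle a kink up to z = 160 mm (flat from x -7 to 7, sloping to the bar at -14 and 14).
- bail_kink (a point): Centre of the wire in the kink at the middle of the bail, 160 mm above the pan's bottom: here it hangs on the hook, with the bar crossing the hook's plane (bar along the scale's x).
- grip_a (a point): Centre of the wooden grip on the bail at the pan's -x side: 14 mm thick, 34 mm long along the pan's x, 41 mm from the kink and 8 mm lower.
- grip_b (a point): Centre of the like wooden grip on the pan's +x side.
- lemon: Yellow lemon, 72 x 55 x 56 mm, 0.08 to 0.17 kg, loose in the pan, on its 4 mm thick floor; origin under its middle. It must stay in the pan.
- marker (a joint): How far the marker stands below the scale's zero line, in m (0 to 0.085, down is larger): measured as the hook's dip is, so the marker is level with the needle when the two are equal. It slides straight up and down with about 2 N of friction and stays where it is left.
- marker_tab (a point): Grip point on the marker's black tab: the tab is 12 mm wide (y), 14 mm high (z), stands out of the column's face towards the robot (scale's -x) by 58 mm; this point lies on its axis 38 mm out from the face.
- marker_tip (a point): Tip of the marker's short steel point (5 mm high), in front of the column's face, pointing to the scale's -y, at the tab's mid height.
- needle_tip (a point): Tip of the hook's black needle (28 mm long, 5 mm high), which sticks out 6 mm from the column's face, points to the scale's +y and moves down with the hook; unloaded at z = 275 mm.
- onion: Bystander: loose onion, 85 mm, origin under its middle; leave alone.
- mug: Bystander: loose white mug, 92 x 127 x 95 mm, origin under its middle; leave alone.
- tin: Bystander: loose food tin, 75 mm wide, 58 mm high, origin under its middle; leave alone.
- garlic: Bystander: loose garlic bulb, 50 mm, origin under its middle; leave alone.
Things that resemble listed ones, but are neither listed nor needed, are in the scene too. Several things have the shape of the lemon; the one meant has the colours described above.

How it is judged:
By the outcome, as a careful person would: the job done as asked, in the order asked, and still so for the second after the job is handed in, with the robot touching nothing.
It also fails if it takes over 72 s, if anything falls off the work surface, if the arm or the gripper's body presses on something with over 40 N, if the wrist force passes 120 N, or if a joint passes its speed limit or range.

## Working session

There is one attempt and no reset: what is moved stays moved. The work goes in short steps, Python scripts to look and compute and a tool call to move; the robot and the scene stay as the last step left them, time stands still between calls to the robot, and variables do not carry over. Pictures are saved under pics/ and viewed, and the job is handed in when it is done.

Besides the shell and the picture viewer there is one more tool, called after "Emit:" by a JSON object that holds its "name" and its "arguments". move_arm: Moves the arm, as the interface text tells. Its arguments: {"type":"object","properties":{"targets":{"type":"array","items":{"type":"array","items":{"type":"number"}}}},"required":["targets"]}

```bash
ls; mkdir -p pics; cat > h.py <<'E'
import numpy as np, cv2
from scipy.spatial.transform import Rotation as R
from bench import arm
def px2w(cam,u,v,d):
    p=arm.camera_params(cam);K=np.array(p["mtx"]);T=np.array(p["world_to_cam"])
    c=np.array([(u-K[0,2])/K[0,0]*d,(v-K[1,2])/K[1,1]*d,d,1.])
    return (np.linalg.inv(T)@c)[:3]
def w2px(cam,P):
    p=arm.camera_params(cam);K=np.array(p["mtx"]);T=np.array(p["world_to_cam"])
    c=(T@np.r_[P,1])[:3]; q=K@c; return q[:2]/q[2], c[2]
def ray(cam,u,v):
    a=px2w(cam,u,v,100.);b=px2w(cam,u,v,1000.); return a,(b-a)/np.linalg.norm(b-a)
def atz(cam,u,v,z):
    o,d=ray(cam,u,v); return o+d*(z-o[2])/d[2]
E
python3 - <<'E'
from h import *
np.set_printoptions(precision=1,suppress=True)
s=arm.read_state(); print(s)
for c in ["scene","top"]:
    im,d=arm.get_image(c); cv2.imwrite(f"pics/{c}0.png",im); np.save(f"pics/{c}0.npy",d)
    p=arm.camera_params(c); print(c,p)
for t in ["housing","hook_seat","hook_tip","bail_kink","grip_a","grip_b","marker_tab","marker_tip","needle_tip","lemon","pan","scale"]:
    for c in ["scene","top"]:
        r=arm.tip_of(t,c); print(t,c,[(np.round(x["uv"],1),round(x["score"],2)) for x in r[:3]])
E
```

```text
pics
{'clock': 0.0, 'joints': array([-0.9,  0.4,  0. , -0. , -1.2, -0.3]), 'joint_vel': array([ 0., -0., -0.,  0.,  0., -0.]), 'joint_efforts': array([  0. , -39.2,  18.8,   4.2,  -0. ,   0. ]), 'position': array([ 249.3, -572.4,  206.7]), 'ee_rot': array([ 0.5,  0.8,  0. , -0. ]), 'contact_force': array([ 0.1,  0.5, -0.2]), 'wrist_torque': array([-0. , -0.1, -0. ]), 'gripper_width': 85.43729683086246}
scene {'mtx': array([[496.6,   0. , 323.9],
       [  0. , 496.6, 206.2],
       [  0. ,   0. ,   1. ]]), 'world_to_cam': array([[   0.8,   -0.6,    0. , -445.4],
       [  -0.3,   -0.4,   -0.8,  286.7],
       [   0.5,    0.7,   -0.5, 1502.9],
       [   0. ,    0. ,    0. ,    1. ]])}
top {'mtx': array([[454.8,   0. , 324.2],
       [  0. , 454.8, 205.3],
       [  0. ,   0. ,   1. ]]), 'world_to_cam': array([[  -0.2,   -1. ,    0. ,   13.7],
       [  -1. ,    0.2,   -0.2,  564.6],
       [   0.2,   -0. ,   -1. , 1334.7],
       [   0. ,    0. ,    0. ,    1. ]])}
housing scene [(array([325.2, 153.7]), 0.55), (array([385.7, 268.1]), 0.51)]
housing top [(array([293.4, 186.6]), 0.61)]
[... 516 characters left out ...]
 top [(array([368.1, 196.7]), 0.75)]
marker_tab scene [(array([281.6, 173.5]), 0.61)]
marker_tab top [(array([244.5, 235.6]), 0.51), (array([278.6, 269.8]), 0.36)]
marker_tip scene [(array([292.9, 171.4]), 0.64), (array([387. , 270.4]), 0.24)]
marker_tip top [(array([248.6, 220.2]), 0.62)]
needle_tip scene []
needle_tip top [(array([243.9, 215.8]), 0.4)]
lemon scene [(array([350.4, 274.2]), 0.64), (array([379.1, 300.2]), 0.39)]
lemon top [(array([414.6, 213.2]), 0.81), (array([368.6, 222.8]), 0.71)]
pan scene [(array([350.8, 277.3]), 0.73)]
pan top [(array([369.9, 223.9]), 0.7), (array([243.4, 236.9]), 0.58)]
scale scene [(array([323., 235.]), 0.82)]
scale top [(array([301.1, 212.1]), 0.96)]
```

View pics/scene0.png

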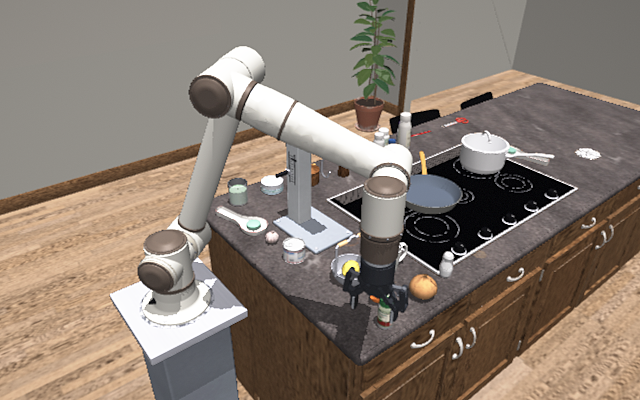

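View pics/top0.png

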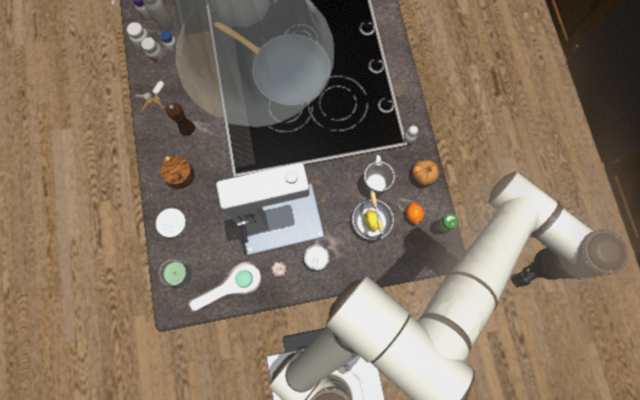

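```bash
python3 - <<'E'
from h import *
im=cv2.imread("pics/scene0.png"); cv2.imwrite("pics/scene0c.png",cv2.resize(im[110:330,240:440],None,fx=3,fy=2.7*1.0,interpolation=cv2.INTER_CUBIC)[:600])
im=cv2.imread("pics/top0.png"); cv2.imwrite("pics/top0c.png",cv2.resize(im[140:300,210:430],None,fx=3.5,fy=3.5,interpolation=cv2.INTER_CUBIC))
E
```

```text
(no output)
```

View pics/scene0c.png

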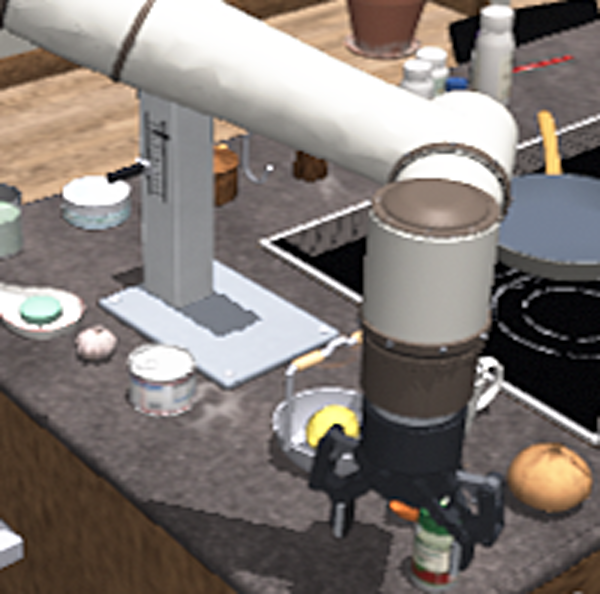

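View pics/top0c.png

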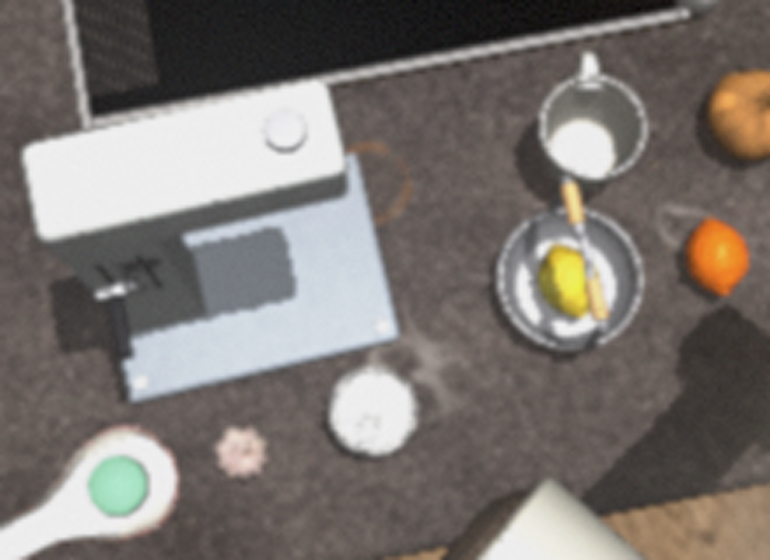

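```bash
cat >> h.py <<'E'
def cloud(cam,d):
    p=arm.camera_params(cam);K=np.array(p["mtx"]);T=np.linalg.inv(np.array(p["world_to_cam"]))
    v,u=np.mgrid[:400,:640]; X=np.stack([(u-K[0,2])/K[0,0]*d,(v-K[1,2])/K[1,1]*d,d,np.ones_like(d)],-1)
    W=(X@T.T)[...,:3]; W[d<=0]=np.nan; return W
E
python3 - <<'E'
from h import *
np.set_printoptions(precision=1,suppress=True)
for c in ["top","scene"]:
    W=cloud(c,np.load(f"pics/{c}0.npy")); im=cv2.imread(f"pics/{c}0.png")
    print(c,"table z",np.nanmedian(W[250:260,200:220,2]) if c=="top" else "")
    m=(W[...,2]>395)&(W[...,2]<425)
    v,u=np.where(m)
    if c=="top":
        k=(u>210)&(u<320)&(v>150)&(v<215); P=W[v[k],u[k]]
        print("housing",len(P),P[:,2].mean(),cv2.minAreaRect(P[:,:2].astype(np.float32)),cv2.boxPoints(cv2.minAreaRect(P[:,:2].astype(np.float32))))
        g=W[185:262,235:330]; mm=(abs(g[...,2]-14)<6); P=g[mm]
        print("foot",len(P),P[:,2].mean(),cv2.minAreaRect(P[:,:2].astype(np.float32)),cv2.boxPoints(cv2.minAreaRect(P[:,:2].astype(np.float32))))
        g=W[185:250,340:400]; 
        for lo,hi in [(120,175),(38,60)]:
            mm=(g[...,2]>lo)&(g[...,2]<hi); P=g[mm]; print("pan",lo,len(P)); 
            if lo==120:
                vv,uu=np.where(mm); print(np.c_[uu+340,vv+185,P])
            else: print(cv2.minEnclosingCircle(P[:,:2].astype(np.float32)),P[:,:2].mean(0))
    else:
        g=W[225:290,325:365]; mm=(g[...,2]>110)&(g[...,2]<180); vv,uu=np.where(mm); print(np.c_[uu+325,vv+225,g[mm]])
E
```

```text
top table z -0.5878286689585366
housing 2623 409.2096257056146 ((553.9833984375, 53.68421936035156), (71.45488739013672, 210.28103637695312), 2.412992000579834) [[513.9 157.2]
 [522.7 -52.9]
 [594.1 -49.9]
 [585.3 160.2]]
foot 2650 13.595851752781742 ((516.0946655273438, 38.65916442871094), (193.22508239746094, 278.1036682128906), 15.034697532653809) [[ 386.7  147.9]
 [ 458.9 -120.7]
 [ 645.5  -70.6]
 [ 573.3  198. ]]
pan 120 185
[[ 371.   190.   555.4 -233.7  151.7]
 [ 372.   190.   554.8 -236.5  152.1]
 [ 371.   191.   552.1 -232.8  153.4]
 [ 372.   191.   550.2 -234.7  158.8]
 [ 373.   191.   550.8 -238.4  154. ]
 [ 370.   192.   553.4 -231.7  138.2]
 [ 371.   192.   548.9 -232.   154.4]
 [ 372.   192.   548.4 -234.8  154.3]
 [ 373.   192.   548.3 -238.   152.5]
 [ 370.   193.   550.8 -231.3  136.3]
 [ 371.   193.   544.5 -230.3  160.6]
 [ 372.   193.   544.4 -233.4  158.9]
 [ 373.   193.   543.6 -236.1  159.8]
 [ 374.   193.   544.3 -239.8  154.4]
 [ 370.   194.   550.7 -232.5  124.4]
 [ 371.   194.   542.9 -230.5  155.3]
 [ 372.   194.   542.1 -233.2  156.2]
 [ 373.   194.   540
[... 10480 characters left out ...]
 -238.2  139.8]
 [ 336.   250.   420.5 -242.9  142.6]
 [ 335.   251.   418.3 -241.   138.7]
 [ 336.   251.   419.7 -243.9  139.8]
 [ 337.   251.   425.1 -242.3  136.3]
 [ 335.   252.   420.6 -238.5  132.3]
 [ 336.   252.   421.5 -241.9  134. ]
 [ 335.   253.   420.5 -238.7  128.6]
 [ 336.   253.   423.9 -239.4  127.5]
 [ 335.   254.   422.4 -236.6  122.6]
 [ 336.   254.   421.8 -242.   126.2]
 [ 335.   255.   420.5 -239.   121.2]
 [ 336.   255.   423.3 -240.4  120.7]
 [ 335.   256.   420.9 -238.7  117. ]
 [ 336.   256.   419.5 -244.9  121.5]
 [ 335.   257.   420.5 -239.3  113.6]
 [ 336.   257.   422.7 -241.4  113.9]
 [ 335.   258.   419.  -241.2  111.7]
 [ 336.   259.   419.4 -245.4  110.3]]
```

```bash
cat >> h.py <<'E'
import json
def load():
    c=json.load(open("cmd.json")); return np.array(c["p"]),R.from_quat(c["q"])
def save(p,r): json.dump({"p":list(map(float,p)),"q":list(map(float,r.as_quat()))},open("cmd.json","w"))
def toolR(lean,yaw,flip=1):
    # tool z = forward-down leaning, yaw about world z, tool x = flip*left
    t=np.radians(lean); z=np.array([np.sin(t),0,-np.cos(t)]); x=np.array([0,1.,0])*flip; y=np.cross(z,x)
    return R.from_euler("z",yaw,degrees=True)*R.from_matrix(np.c_[x,y,z])
def row(gp,rot,grip_off=19.):
    """row (cm,deg) from commanded pose to TCP for grasp point gp with rot"""
    p,r=load(); tcp=gp+rot.apply([0,0,grip_off])
    return np.r_[r.inv().apply(tcp-p)/10,(r.inv()*rot).as_rotvec(degrees=True)]
def applyrow(rw):
    p,r=load(); p2=p+r.apply(np.array(rw[:3])*10); r2=r*R.from_rotvec(rw[3:6],degrees=True); save(p2,r2)
    s=arm.read_state(); print("cmd",np.round(p2,1),"meas",np.round(s["position"],1),"rot err",np.round((r2.inv()*R.from_quat(s["ee_rot"])).as_rotvec(degrees=True),2),"F",np.round(s["contact_force"],1),"w",round(s["gripper_width"],1),"t",round(s["clock"],2),"j",np.round(s["joints"],2))
E
python3 - <<'E'
from h import *
np.set_printoptions(precision=4,suppress=True)
s=arm.read_state(); q=s["ee_rot"]; print(q, R.from_quat(q).as_matrix(), arm.grip_point_offset)
r=R.from_quat(q)
# exactly pointing down: keep measured x heading
x=r.as_matrix()[:,0]; a=np.arctan2(x[1],x[0]); print(np.degrees(a))
M=np.c_[[np.cos(a),np.sin(a),0],[np.sin(a),-np.cos(a),0],[0,0,-1]]
save([249.602,-572.973,207.812],R.from_matrix(M))
for f in (1,-1): 
    print(f,row(np.array([374,-237,235.]),toolR(43,1,f)), row(np.array([300,-350,300.]),toolR(43,1,f)))
W=cloud("top",np.load("pics/top0.npy"))
for lo,hi in [(428,460),(510,545)]:
    g=W[185:250,340:400].reshape(-1,3); k=(g[:,2]>146)&(g[:,0]>lo)&(g[:,0]<hi); print(g[k].mean(0),g[k][:,2].max())
E
```

```text
[0.548  0.8365 0.     0.    ] [[-0.3993  0.9168  0.    ]
 [ 0.9168  0.3993  0.    ]
 [-0.      0.     -1.    ]] 18.700000000000003
113.53474453718309
1 [ 25.3387  26.0175  -1.3292 -42.4337  -8.454   21.4616] [ 17.9335  14.7209  -7.8292 -42.4337  -8.454   21.4616]
-1 [  25.3387   26.0175   -1.3292   11.5827  -58.1379 -147.5915] [  17.9335   14.7209   -7.8292   11.5827  -58.1379 -147.5915]
[ 444.5445 -236.109   156.4119] 161.82198415492144
[ 528.17   -235.0789  156.7003] 163.74768751629358
```

Emit:
{"name": "move_arm", "arguments": {"targets": [[9,7,-8,-21,-4,11,0],[17.9,14.7,-7.8,-42.4,-8.5,21.5,0],[17.9,14.7,-7.8,-42.4,-8.5,21.5,0],[17.9,14.7,-7.8,-42.4,-8.5,21.5,0],[25.3,26,-1.3,-42.4,-8.5,21.5,0],[25.3,26,-1.3,-42.4,-8.5,21.5,0],[25.3,26,-1.3,-42.4,-8.5,21.5,0],[25.3,26,-1.3,-42.4,-8.5,21.5,0],[25.3,26,-1.3,-42.4,-8.5,21.5,0],[25.3,26,-1.3,-42.4,-8.5,21.5,0]]}}

```text
clock: 2.55
position: [387.0, -238.5, 221.5]
ee_rot: [0.653, 0.663, 0.261, 0.258]
contact_force: [0.2, -0.3, -0.4]
gripper_width: 85.5
```

```bash
python3 - <<'E'
from h import *
np.set_printoptions(precision=1,suppress=True)
applyrow([25.3, 26, -1.3, -42.4, -8.5, 21.5])
for c in ["scene","top"]:
    im,d=arm.get_image(c); cv2.imwrite(f"pics/{c}1.png",im); np.save(f"pics/{c}1.npy",d)
for t in ["housing","hook_seat","hook_tip","bail_kink","grip_a","marker_tab","marker_tip","needle_tip","scale"]:
    for c in ["scene","top"]:
        r=arm.tip_of(t,c); print(t,c,[(np.round(x["uv"],1),round(x["score"],2)) for x in r[:3]])
im=cv2.imread("pics/scene1.png"); cv2.imwrite("pics/scene1c.png",cv2.resize(im[110:310,240:440],None,fx=3,fy=3,interpolation=cv2.INTER_CUBIC)[:600])
im=cv2.imread("pics/top1.png"); cv2.imwrite("pics/top1c.png",cv2.resize(im[140:300,210:430],None,fx=3.5,fy=3.5,interpolation=cv2.INTER_CUBIC))
E
```

```text
cmd [ 387.  -237.2  220.8] meas [ 387.  -238.5  221.5] rot err [-0.1 -0.1  0. ] F [ 0.2 -0.3 -0.4] w 85.5 t 2.55 j [-0.5 -0.1 -0.6 -0.7 -0.6 -0.6]
housing scene [(array([325.4, 153.2]), 0.75)]
housing top [(array([297. , 183.6]), 0.84)]
hook_seat scene [(array([323.8, 177. ]), 0.54)]
hook_seat top [(array([246.6, 219.4]), 0.47)]
hook_tip scene [(array([330.4, 172.8]), 0.58)]
hook_tip top []
bail_kink scene [(array([351.3, 235.7]), 0.74)]
bail_kink top [(array([377.3, 210.9]), 0.84)]
grip_a scene [(array([341. , 246.7]), 0.79), (array([363.2, 236.6]), 0.63)]
grip_a top [(array([371.8, 198. ]), 0.88), (array([378.2, 225. ]), 0.85), (array([248.2, 219.8]), 0.49)]
marker_tab scene [(array([280. , 170.6]), 0.64), (array([423.2, 294.1]), 0.6)]
marker_tab top [(array([245. , 238.3]), 0.53)]
marker_tip scene [(array([324.4, 154.9]), 0.72), (array([292.5, 173. ]), 0.56), (array([339.2, 246.9]), 0.26)]
marker_tip top [(array([247.5, 221.7]), 0.69)]
needle_tip scene []
needle_tip top [(array([245.2, 214.1]), 0.38)]
scale scene [(array([322.4, 233.1]), 0.81)]
scale top [(array([300.7, 211.9]), 0.63)]
```

View pics/scene1c.png

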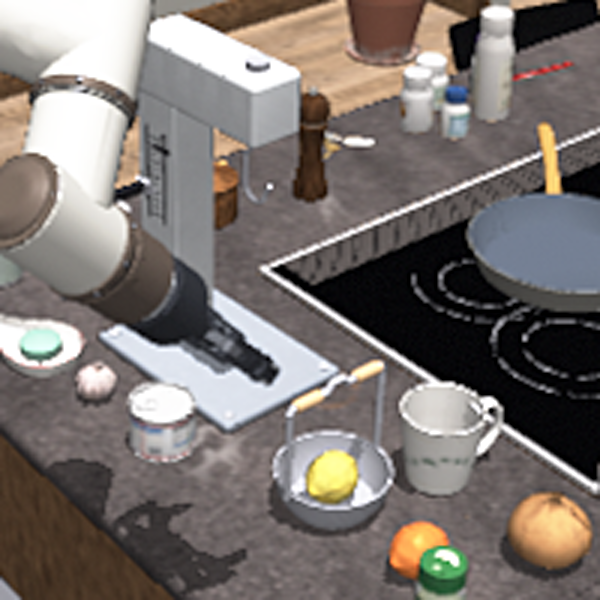

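View pics/top1c.png

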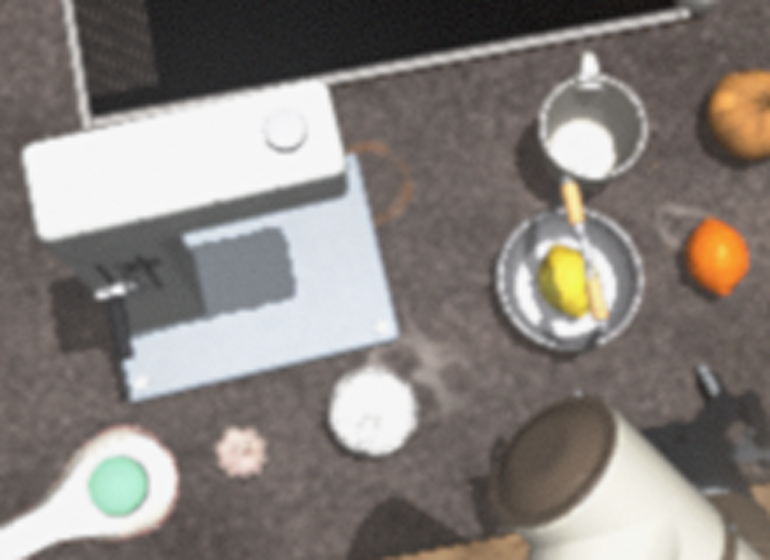

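```bash
python3 - <<'E'
from h import *
s=arm.read_state();print(s["position"],s["clock"])
for c in ("scene","top"): print(c,w2px(c,s["position"]),w2px(c,np.array([486,-237,160.])))
# hook etc
o=np.array([556.9,-16.2,0]);Rz=R.from_euler("z",2.4,degrees=True)
for n,q in dict(seat=[0,0,250],tip=[0,-23,276],hous=[0,0,335],hc=[-35,-35,335],hc2=[-35,-35,410],hc3=[-35,175,410],hc4=[35,-35,410],hc5=[35,175,410],tab=[-68,140,275],fA=[-90,-60,14],fB=[90,-60,14],fC=[-90,190,14],colf=[-30,105,20],needle=[-36,128,275]).items():
    P=o+Rz.apply(q); print(n,P.round(1),[w2px(c,P)[0].round(1) for c in("scene","top")])
E
```

```text
[ 386.94882441 -237.15368454  220.8011271 ] 3.55
scene (array([326.57262789, 231.91086326]), np.float64(1436.3417492514195)) (array([351.2858161 , 236.52365507]), np.float64(1522.10716410289))
top (array([388.58926463, 242.73651202]), np.float64(1217.1519653880187)) (array([377.7013546 , 212.09304725]), np.float64(1298.3690969773725))
seat [556.9 -16.2 250. ] [array([324.4, 176.1]), array([295.3, 195. ])]
tip [557.9 -39.2 276. ] [array([329.2, 171.8]), array([303.3, 190.6])]
hous [556.9 -16.2 335. ] [array([324.8, 153.1]), array([293.4, 186.5])]
hc [523.4 -52.6 335. ] [array([323.8, 160.1]), array([310.2, 196.6])]
hc2 [523.4 -52.6 410. ] [array([324.1, 138.4]), array([309.4, 188.6])]
hc3 [514.6 157.2 410. ] [array([282.7, 117.9]), array([220.2, 209.3])]
hc4 [593.3 -49.7 410. ] [array([340.8, 132.4]), array([302.6, 160.7])]
hc5 [584.5 160.1 410. ] [array([299. , 112.8]), array([214.6, 180.7])]
tab [483.1 120.8 275. ] [array([282.4, 160.5]), array([247.4, 229.9])]
fA [469.5 -79.9  14. ] [array([315.3, 251.5]), array([324.6, 236.4])]
fB [649.3 -72.4  14. ] [array([353.2, 231.7]), array([311.5, 182.8])]
fC [459.  169.9  14. ] [array([271.8, 220. ]), array([246.5, 255. ])]
colf [522.5  87.5  20. ] [array([298.6, 222.7]), array([269. , 229.9])]
needle [515.6 110.2 275. ] [array([292., 159.]), array([249.5, 216.9])]
```

```bash
python3 - <<'E'
from h import *
im,d=arm.get_image("top"); cv2.imwrite("pics/top2.png",im); np.save("pics/top2.npy",d)
cv2.imwrite("pics/top2c.png",cv2.resize(im[150:350,310:510],None,fx=3,fy=3))
W=cloud("top",d)
print(W[242,388],W[250,411],W[240:300:10,360:440:10,2].round())
E
```

```text
[ 415.57613449 -274.21876776   -0.92388424] [ 351.64291395 -280.18955459  272.43128533] [[  -1.   -3.   -2.    0.   -2.    1.    3.   -3.]
 [   2.    1.    2.    1.    1.  264.   -4.    2.]
 [ 552.  588.  596.    4.   -5.  315.  284.    0.]
 [ 581.  600.  609.  598.  361.  368.  323.  321.]
 [ 591.  605.  611.  600.  582.  388.  376. -921.]
 [ 593.  604.  599.  595.  584.  563.  425.  408.]]
```

View pics/top2c.png

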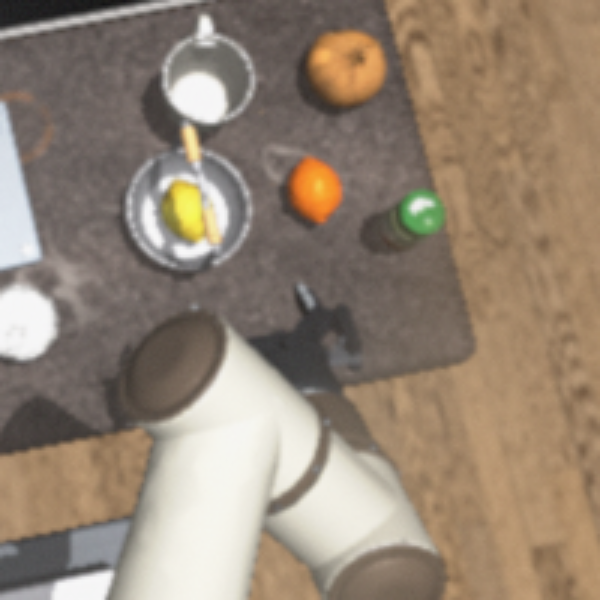

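```bash
python3 - <<'E'
from h import *
np.set_printoptions(precision=2,suppress=True)
print(row(np.array([445,-237.5,152.]),toolR(43,1,1)))
E
```

```text
[-0.12 -0.44 10.89 -0.02  0.06 -0.02]
```

Emit:
{"name": "move_arm", "arguments": {"targets": [[-0.1,-0.4,4,0,0,0,0],[-0.1,-0.4,8,0,0,0,0],[-0.1,-0.4,10.9,0,0,0,0],[-0.1,-0.4,10.9,0,0,0,0],[-0.1,-0.4,10.9,0,0,0,0],[-0.1,-0.4,10.9,0,0,0,130]]}}

```text
clock: 4.35
position: [458.1, -237.2, 139.5]
ee_rot: [0.652, 0.663, 0.261, 0.258]
contact_force: [-0.3, 0.1, 0.2]
gripper_width: 69.6
```

```bash
python3 - <<'E'
from h import *
applyrow([-0.1,-0.4,10.9,0,0,0])
im,d=arm.get_image("scene"); cv2.imwrite("pics/s3.png",cv2.resize(im[190:310,270:430],None,fx=5,fy=5,interpolation=cv2.INTER_CUBIC))
E
```

```text
cmd [ 458.3 -237.1  138.3] meas [ 458.1 -237.2  139.5] rot err [-0.09 -0.05 -0.05] F [-0.3  0.1  0.2] w 69.6 t 4.35 j [-0.5   0.1  -0.52 -0.93 -0.44 -0.29]
```

View pics/s3.png

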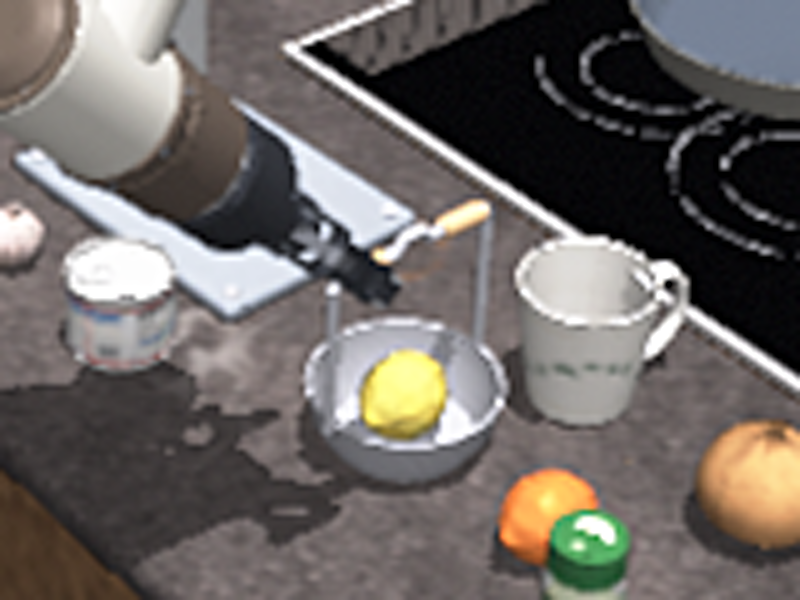

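Emit:
{"name": "move_arm", "arguments": {"targets": [[0,0,0,0,0,0,255],[0,0,0,0,0,0,255],[0,0,0,0,0,0,255],[0,0,0,0,0,0,255],[0,0,0,0,0,0,255],[0,0,0,0,0,0,255],[0,0,0,0,0,0,255]]}}

```text
clock: 5.28
position: [458.3, -237.4, 139.0]
ee_rot: [0.652, 0.663, 0.261, 0.258]
contact_force: [-3.3, 0.2, 4.7]
gripper_width: 9.4
```

```bash
python3 - <<'E'
from h import *
np.set_printoptions(precision=2,suppress=True)
applyrow([0]*6)
s=arm.read_state();print(s["wrist_torque"])
r=load()[1]
print("lift 20mm",r.inv().apply([0,0,20])/10)
E
```

```text
cmd [ 458.3 -237.1  138.3] meas [ 458.3 -237.4  139. ] rot err [-0.06 -0.04 -0.04] F [-3.3  0.2  4.7] w 9.4 t 5.28 j [-0.5   0.1  -0.52 -0.93 -0.43 -0.29]
[0.1  1.22 0.02]
lift 20mm [-0.    1.36 -1.46]
```

```bash
python3 - <<'E'
from h import *
im,d=arm.get_image("scene"); cv2.imwrite("pics/s4.png",cv2.resize(im[220:290,310:390],None,fx=8,fy=8,interpolation=cv2.INTER_CUBIC))
im,d=arm.get_image("top"); cv2.imwrite("pics/t4.png",cv2.resize(im[170:260,320:430],None,fx=6,fy=6,interpolation=cv2.INTER_CUBIC))
E
```

```text
(no output)
```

View pics/s4.png

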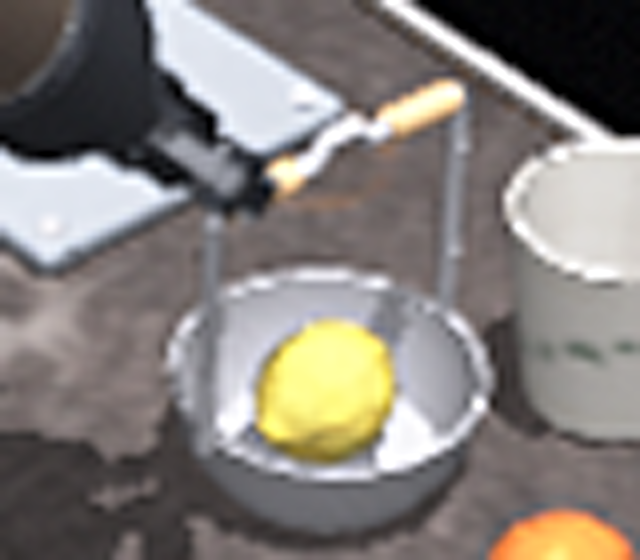

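View pics/t4.png

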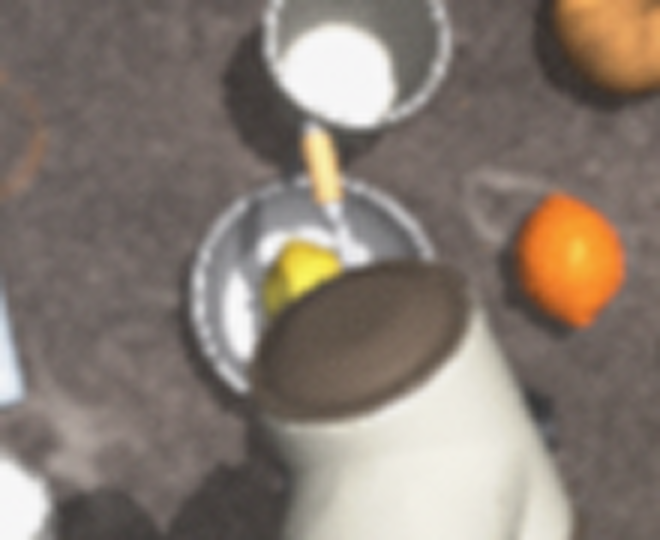

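Emit:
{"name": "move_arm", "arguments": {"targets": [[0,0.17,-0.18,0,0,0,255],[0,0.34,-0.36,0,0,0,255],[0,0.68,-0.73,0,0,0,255],[0,1.02,-1.1,0,0,0,255],[0,1.36,-1.46,0,0,0,255],[0,1.7,-1.82,0,0,0,255],[0,2.04,-2.19,0,0,0,255],[0,2.04,-2.19,0,0,0,255]]}}

```text
clock: 6.38
position: [458.6, -237.0, 168.9]
ee_rot: [0.652, 0.664, 0.261, 0.258]
contact_force: [-0.0, 0.5, -5.1]
gripper_width: 9.6
```

```bash
python3 - <<'E'
from h import *
np.set_printoptions(precision=2,suppress=True)
applyrow([0,2.04,-2.19,0,0,0])
s=arm.read_state();print(s["wrist_torque"])
im,d=arm.get_image("scene"); cv2.imwrite("pics/s5.png",cv2.resize(im[200:300,290:420],None,fx=6,fy=6,interpolation=cv2.INTER_CUBIC))
np.save("pics/s5.npy",d)
E
```

```text
cmd [ 458.3 -237.   168.3] meas [ 458.6 -237.   168.9] rot err [-0.06 -0.01 -0.05] F [-0.   0.5 -5.1] w 9.6 t 6.38 j [-0.46  0.04 -0.52 -0.81 -0.44 -0.46]
[-0.02  2.41  0.  ]
```

View pics/s5.png

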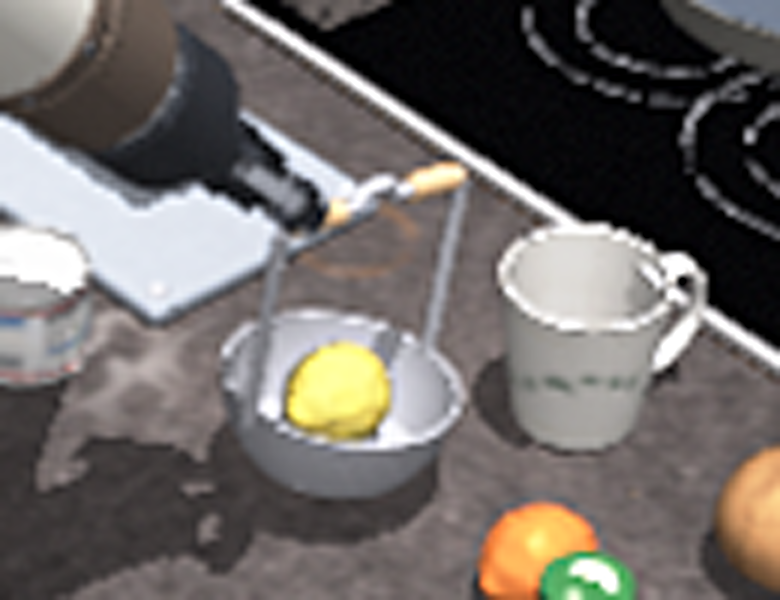

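```bash
python3 - <<'E'
from h import *
np.set_printoptions(precision=1,suppress=True)
t=[arm.get_image(c) for c in("scene","top")]
for c,(im,d) in zip(("scene","top"),t):
    W=cloud(c,d); hsv=cv2.cvtColor(im,cv2.COLOR_BGR2HSV)
    m=(W[...,2]>140)&(W[...,2]<210)&(W[...,0]>455)&(W[...,0]<570)&(W[...,1]<-215)&(W[...,1]>-265)
    P=W[m]; print(c,len(P))
    for x in range(455,570,10):
        k=(P[:,0]>=x)&(P[:,0]<x+10)
        if k.sum()>1: print(x,k.sum(),np.median(P[k],0), P[k,2].max())
    for n in ("bail_kink","grip_a"): print(n,[(np.round(x["uv"],1),round(x["score"],2)) for x in arm.tip_of(n,c)[:3]])
E
```

```text
scene 93
455 8 [ 460.4 -240.8  178.4] 182.75802360960108
465 8 [ 470.7 -239.5  178.5] 182.8888652970703
475 8 [ 480.7 -241.1  181.7] 188.00299278072634
485 6 [ 489.2 -239.8  181.7] 186.32858768169672
495 8 [ 499.6 -238.   171.4] 175.67816977645145
505 11 [ 509.8 -240.1  169.9] 174.65452791776534
515 11 [ 518.1 -241.4  168.8] 172.6252668178613
525 11 [ 531.8 -238.8  167.3] 170.31114389679863
535 15 [ 540.1 -238.7  159.9] 171.07366323198778
545 7 [ 547.8 -238.3  153.5] 163.88705529544882
bail_kink [(array([354.1, 230.2]), 0.88)]
grip_a [(array([361.9, 232.5]), 0.88), (array([342. , 236.8]), 0.57)]
top 105
455 3 [ 463.3 -241.1  180.5] 181.34911904634168
465 8 [ 471.5 -235.4  178.6] 181.91077260756765
475 10 [ 480.1 -235.   181.1] 186.59393838598544
485 10 [ 490.4 -234.7  181.1] 188.427124258312
495 8 [ 500.3 -234.3  178.2] 185.86819246421828
505 12 [ 512.  -234.6  168.8] 174.2992745333438
515 16 [ 519.9 -235.2  170.3] 176.80831230539889
525 15 [ 529.1 -233.7  168.5] 173.38010755115738
535 16 [ 538.8 -233.5  166.7] 172.10743971853663
545 7 [ 549.3 -234.4  160.5] 166.77837850668288
bail_kink [(array([376.8, 209.9]), 0.97)]
grip_a [(array([371. , 197.1]), 0.77), (array([380.7, 226.9]), 0.72), (array([377.4, 212.2]), 0.4)]
```

```bash
cat >> h.py <<'E'
O=np.array([556.9,-16.2,0]);YAW=2.4
def S(q): return O+R.from_euler("z",YAW,degrees=True).apply(q)
E
python3 - <<'E'
from h import *
np.set_printoptions(precision=2,suppress=True)
p,r=load(); gp=p-r.apply([0,0,18.7]); kink=np.array([487.3,-237.2,182.8]); kt=r.inv().apply(kink-gp); print(gp,kt)
json.dump(list(kt),open("kt.json","w"))
def rk(k,rot): return row(k-rot.apply(kt),rot,18.7)
rot=toolR(52,2.4)
print("up",rk(kink+[0,30,122],rot))
print("A",rk(S([0,-110,305]),rot))
print("A2",rk(S([0,-60,300]),rot))
E
```

```text
[ 445.59 -237.25  181.95] [-0.64 31.1  27.81]
up [ 2.93  8.25 -8.4  -9.02  1.09 -0.96]
A [10.91 13.79 -3.26 -9.02  1.09 -0.96]
A2 [15.91 13.36 -2.99 -9.02  1.09 -0.96]
```

Emit:
{"name": "move_arm", "arguments": {"targets": [[0.1,0.4,-0.4,-0.4,0.1,0,255],[0.4,1.2,-1.2,-1.2,0.1,-0.1,255],[0.8,2.2,-2.3,-2.4,0.3,-0.3,255],[1.2,3.3,-3.4,-3.6,0.4,-0.4,255],[1.6,4.5,-4.6,-4.9,0.6,-0.5,255],[2.0,5.6,-5.7,-6.1,0.7,-0.7,255],[2.4,6.7,-6.9,-7.3,0.9,-0.8,255],[2.7,7.6,-7.8,-8.3,1.0,-0.9,255],[2.9,8.1,-8.3,-8.9,1.1,-1,255],[2.9,8.3,-8.4,-9,1.1,-1,255],[3.1,8.4,-8.3,-9,1.1,-1,255],[3.7,8.8,-7.9,-9,1.1,-1,255],[4.7,9.5,-7.3,-9,1.1,-1,255],[5.8,10.2,-6.6,-9,1.1,-1,255],[7.0,11.1,-5.8,-9,1.1,-1,255],[8.2,11.9,-5.0,-9,1.1,-1,255],[9.4,12.7,-4.3,-9,1.1,-1,255],[10.3,13.4,-3.7,-9,1.1,-1,255],[10.8,13.7,-3.4,-9,1.1,-1,255],[10.9,13.8,-3.3,-9,1.1,-1,255]]}}

```text
clock: 9.22
position: [535.5, -135.3, 288.2]
ee_rot: [0.62, 0.651, 0.321, 0.298]
contact_force: [0.7, 0.4, -3.9]
gripper_width: 9.9
```

```bash
python3 - <<'E'
from h import *
np.set_printoptions(precision=1,suppress=True)
applyrow([10.9, 13.8, -3.3, -9, 1.1, -1])
p,r=load(); kt=np.array(json.load(open("kt.json"))); k=p-r.apply([0,0,18.7])+r.apply(kt); print("kink exp",k)
for c in("scene","top"):
    im,d=arm.get_image(c); W=cloud(c,d); cv2.imwrite(f"pics/{c}6.png",im)
    print(c,"pred",w2px(c,k)[0],w2px(c,S([0,0,250]))[0],w2px(c,S([0,-23,276]))[0])
    m=(W[...,2]>250)&(W[...,2]<330)&(W[...,0]>525)&(W[...,0]<640)&(abs(W[...,1]-k[1])<25)
    P=W[m]
    for x in range(525,640,10):
        q=(P[:,0]>=x)&(P[:,0]<x+10)
        if q.sum()>1: print(x,q.sum(),np.median(P[q],0))
    for n in ("bail_kink","hook_tip","hook_seat"): print(n,[(np.round(x["uv"],1),round(x["score"],2)) for x in arm.tip_of(n,c)[:3]])
im=cv2.imread("pics/scene6.png"); cv2.imwrite("pics/s6.png",cv2.resize(im[110:250,250:400],None,fx=4.2,fy=4.2,interpolation=cv2.INTER_CUBIC))
im=cv2.imread("pics/top6.png"); cv2.imwrite("pics/t6.png",cv2.resize(im[140:280,210:390],None,fx=4.2,fy=4.2,interpolation=cv2.INTER_CUBIC))
E
```

```text
cmd [ 535.  -126.7  286.4] meas [ 535.5 -135.3  288.2] rot err [0.1 0.9 0.1] F [ 0.7  0.4 -3.9] w 9.9 t 9.22 j [ 0.  -0.1 -0.6 -0.2 -0.2 -1.4]
kink exp [ 561.3 -126.2  305.3]
scene pred [347.8 173.8] [324.4 176.1] [329.2 171.8]
525 7 [ 529.8 -141.1  299.5]
535 5 [ 538.5 -140.4  298.3]
545 9 [ 548.4 -137.1  298.4]
555 8 [ 557.8 -136.4  303.7]
565 7 [ 571.9 -134.6  299.5]
575 7 [ 579.7 -135.3  294.6]
585 12 [ 590.2 -136.7  295.1]
595 11 [ 602.2 -136.   294.4]
605 9 [ 609.9 -134.9  295.6]
615 21 [ 622.5 -132.6  273.3]
625 7 [ 626.1 -133.1  268.2]
bail_kink [(array([349.7, 173.7]), 0.72), (array([272.9, 237.7]), 0.62), (array([347.3, 220. ]), 0.4)]
hook_tip [(array([278.6, 173.9]), 0.21)]
hook_seat []
top pred [335.9 180.1] [295.3 195. ] [303.3 190.6]
525 23 [ 529.8 -134.   300.9]
535 14 [ 539.3 -134.5  298.6]
545 13 [ 550.6 -133.9  299.1]
555 11 [ 559.6 -133.2  302.1]
565 11 [ 570.1 -133.3  302.2]
575 10 [ 581.  -131.8  294.8]
585 19 [ 589.6 -130.5  295.6]
595 21 [ 601.  -130.   295.1]
605 18 [ 610.3 -130.   294.4]
615 15 [ 619.3 -128.8  292.5]
625 3 [ 626.7 -129.3  288.8]
bail_kink [(array([338.4, 178. ]), 0.77)]
hook_tip []
hook_seat []
```

View pics/s6.png

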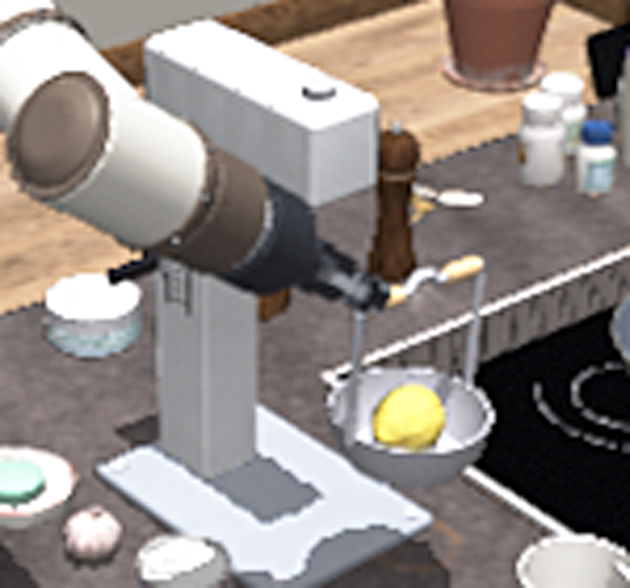

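View pics/t6.png

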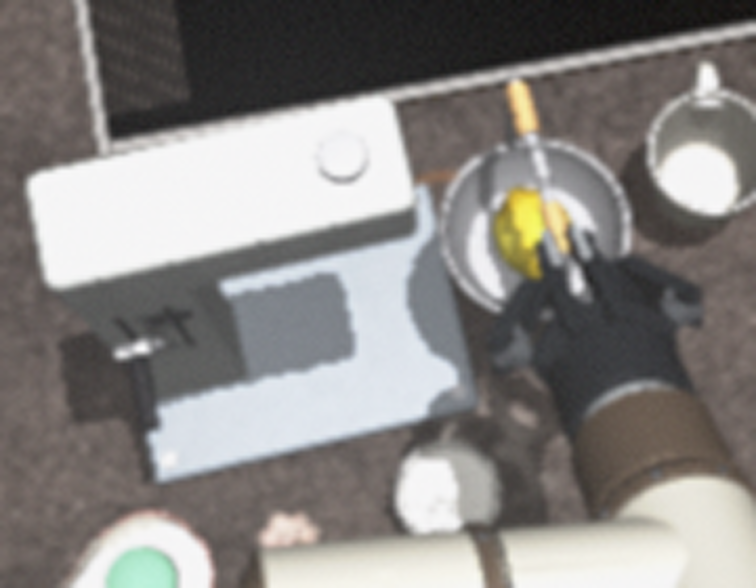

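```bash
python3 - <<'E'
from h import *
np.set_printoptions(precision=3,suppress=True)
s=arm.read_state(); print(s["joints"],s["joint_vel"],s["position"],s["clock"])
E
```

```text
[ 0.019 -0.129 -0.638 -0.211 -0.161 -1.348] [ 0.003 -0.001  0.003  0.002  0.002 -0.002] [ 534.649 -135.216  287.847] 9.625
```

```bash
cat >> h.py <<'E'
def kt(): return np.array(json.load(open("kt.json")))
def rk(k,rot): return row(k-rot.apply(kt()),rot,18.7)
def sync():
    s=arm.read_state(); save(s["position"],R.from_quat(s["ee_rot"]))
E
python3 - <<'E'
from h import *
np.set_printoptions(precision=2,suppress=True)
sync(); p,r=load(); g=p-r.apply([0,0,18.7]); print("kink exp",g+r.apply(kt()), "g",g, r.as_matrix()[:,2])
print(rk(S([0,-110,305]),toolR(45,2.4)))
E
```

```text
kink exp [ 561.02 -134.59  306.68] g [ 519.97 -136.13  299.39] [ 0.79  0.05 -0.62]
[ 0.86  0.05 -0.18  6.87 -0.9   0.08]
```

Emit:
{"name": "move_arm", "arguments": {"targets": [[0.2,0,0,1.5,-0.2,0,255],[0.4,0,-0.1,3.4,-0.5,0,255],[0.7,0,-0.2,5.3,-0.7,0.1,255],[0.8,0,-0.2,6.5,-0.9,0.1,255],[0.9,0,-0.2,6.9,-0.9,0.1,255],[0.9,0,-0.2,6.9,-0.9,0.1,255]]}}

```text
clock: 10.38
position: [533.0, -126.1, 289.3]
ee_rot: [0.639, 0.667, 0.276, 0.265]
contact_force: [-0.4, 0.1, -4.3]
gripper_width: 9.5
```

```bash
python3 - <<'E'
from h import *
np.set_printoptions(precision=2,suppress=True)
applyrow([0.9, 0, -0.2, 6.9, -0.9, 0.1])
p,r=load(); g=p-r.apply([0,0,18.7]); print("kink exp",g+r.apply(kt()), "g",g)
im,d=arm.get_image("top"); c="top";W=cloud(c,d)
m=(W[...,2]>250)&(W[...,2]<330)&(W[...,0]>525)&(W[...,0]<640)&(abs(W[...,1]+130)<25)
P=W[m]
for x in range(525,640,10):
        q=(P[:,0]>=x)&(P[:,0]<x+10)
        if q.sum()>1: print(x,q.sum(),np.median(P[q],0))
E
```

```text
cmd [ 532.6 -126.3  289.2] meas [ 533.  -126.1  289.3] rot err [-0.03  0.03 -0.01] F [-0.4  0.1 -4.3] w 9.5 t 10.38 j [ 0.08 -0.13 -0.68  0.1  -0.24 -1.7 ]
kink exp [ 561.03 -125.79  304.7 ] g [ 519.38 -126.88  302.4 ]
525 22 [ 530.34 -125.5   303.5 ]
535 12 [ 540.1  -124.65  300.97]
545 13 [ 549.92 -123.87  302.26]
555 11 [ 559.53 -123.74  304.49]
565 11 [ 569.4  -123.56  301.8 ]
575 10 [ 581.51 -122.07  293.25]
585 19 [ 590.69 -122.69  294.09]
595 17 [ 599.6  -121.59  292.08]
605 17 [ 609.73 -121.12  292.4 ]
615 14 [ 618.36 -120.48  289.16]
625 2 [ 626.84 -120.15  283.07]
```

```bash
python3 - <<'E'
from h import *
np.set_printoptions(precision=2,suppress=True)
p,r=load(); g=p-r.apply([0,0,18.7]); k=r.inv().apply(np.array([562.5,-124.4,301])-g); json.dump(list(k),open("kt.json","w")); print(k)
for q in ([0,-50,298],[0,0,297]): print(S(q),rk(S(q),toolR(45,2.2)))
E
```

```text
[ 0.68 29.56 31.51]
[558.99 -66.16 298.  ] [ 5.84 -0.29  0.14 -0.03 -0.14  0.12]
[556.9 -16.2 297. ] [10.84 -0.36  0.21 -0.03 -0.14  0.12]
```

Emit:
{"name": "move_arm", "arguments": {"targets": [[0.2,0,0,0,0,0,255],[0.7,0,0,0,0,0,255],[1.5,-0.1,0,0,0,0,255],[2.4,-0.1,0.1,0,0,0,255],[3.3,-0.2,0.1,0,0,0,255],[4.2,-0.2,0.1,0,0,0,255],[5.0,-0.3,0.1,0,0,0,255],[5.6,-0.3,0.1,0,0,0,255],[5.8,-0.3,0.1,0,0,0,255],[5.8,-0.3,0.1,0,0,0,255]]}}

```text
clock: 11.68
position: [527.6, -70.9, 293.8]
ee_rot: [0.64, 0.669, 0.274, 0.259]
contact_force: [0.1, 0.4, -4.9]
gripper_width: 9.5
```

```bash
python3 - <<'E'
from h import *
np.set_printoptions(precision=1,suppress=True)
applyrow([5.8, -0.3, 0.1,0,0,0])
p,r=load(); g=p-r.apply([0,0,18.7]); k=g+r.apply(kt()); print("kink exp",k)
for c in("scene","top"):
    im,d=arm.get_image(c); W=cloud(c,d); cv2.imwrite(f"pics/{c}7.png",im)
    print(c,"pred kink,seat,tip,hous",[w2px(c,x)[0] for x in (k,S([0,0,250]),S([0,-23,276]),S([0,0,335]))])
    m=(W[...,2]>250)&(W[...,2]<330)&(W[...,0]>525)&(W[...,0]<640)&(abs(W[...,1]-k[1])<12)
    P=W[m]
    for x in range(525,640,10):
        q=(P[:,0]>=x)&(P[:,0]<x+10)
        if q.sum()>1: print(x,q.sum(),np.median(P[q],0))
    for n in ("bail_kink","hook_tip","hook_seat"): print(n,[(np.round(x["uv"],1),round(x["score"],2)) for x in arm.tip_of(n,c)[:3]])
im=cv2.imread("pics/scene7.png"); cv2.imwrite("pics/s7.png",cv2.resize(im[125:235,260:380],None,fx=5,fy=5,interpolation=cv2.INTER_CUBIC))
E
```

```text
cmd [528.8 -68.4 286.4] meas [527.6 -70.9 293.8] rot err [ 0.7  0.4 -0. ] F [ 0.1  0.4 -4.9] w 9.5 t 11.68 j [ 0.2 -0.2 -0.8  0.6 -0.2 -2.2]
kink exp [558.7 -66.5 298.2]
scene pred kink,seat,tip,hous [array([334.9, 168.9]), array([324.4, 176.1]), array([329.2, 171.8]), array([324.8, 153.1])]
525 9 [529.9 -76.2 302.3]
535 7 [542.4 -72.8 301.7]
545 8 [549.  -70.7 307. ]
555 6 [561.2 -71.9 305.7]
565 6 [568.5 -72.3 294.7]
575 13 [580.9 -72.7 294.6]
585 8 [589.6 -70.7 292.5]
595 12 [599.9 -72.5 293. ]
605 18 [611.5 -68.6 273.2]
615 10 [616.2 -67.3 269.7]
bail_kink [(array([334.9, 165.1]), 0.73)]
hook_tip []
hook_seat [(array([295. , 257.4]), 0.46)]
top pred kink,seat,tip,hous [array([313.3, 186.1]), array([295.3, 195. ]), array([303.3, 190.6]), array([293.4, 186.5])]
525 17 [529.4 -70.2 306.8]
535 11 [540.3 -70.  304.4]
545 14 [549.8 -69.1 309.5]
555 11 [560.  -68.9 308.3]
565 9 [569.5 -68.6 304.3]
575 15 [581.8 -67.7 297.6]
585 21 [589.8 -67.2 297.3]
595 20 [600.5 -66.3 296.8]
605 16 [611.  -67.5 294.3]
615 5 [619.  -65.8 292. ]
bail_kink [(array([313.2, 187.1]), 0.91)]
hook_tip []
hook_seat []
```

View pics/s7.png

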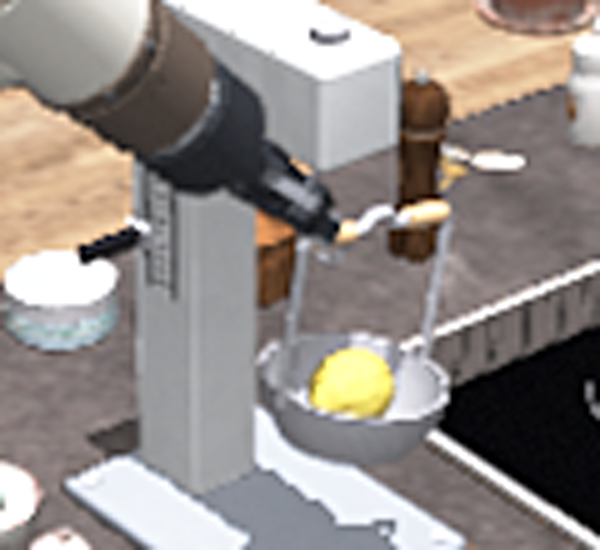

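```bash
python3 - <<'E'
from h import *
np.set_printoptions(precision=2,suppress=True)
sync(); p,r=load(); g=p-r.apply([0,0,18.7]); print("g",g,"kink exp",g+r.apply(kt()),arm.read_state()["joints"])
q=S([0,-50,298]); print(q,rk(q,toolR(39,2.2)))
E
```

```text
g [514.67 -71.72 307.23] kink exp [557.75 -69.03 305.32] [ 0.18 -0.18 -0.85  0.57 -0.16 -2.23]
[558.99 -66.16 298.  ] [ 0.3  -0.28  0.35  5.28 -0.51  0.16]
```

Kink model agrees with the picture. Reduce the lean to 39°.

Emit:
{"name": "move_arm", "arguments": {"targets": [[0.1,-0.1,0.1,1.3,-0.1,0,255],[0.2,-0.2,0.2,2.8,-0.3,0.1,255],[0.3,-0.3,0.3,4.2,-0.4,0.1,255],[0.3,-0.3,0.4,5.3,-0.5,0.2,255],[0.3,-0.3,0.4,5.3,-0.5,0.2,255],[0.3,-0.3,0.4,5.3,-0.5,0.2,255]]}}

```text
clock: 12.82
position: [528.0, -68.1, 288.7]
ee_rot: [0.654, 0.679, 0.24, 0.231]
contact_force: [-1.0, -0.1, -4.2]
gripper_width: 9.7
```

```bash
python3 - <<'E'
from h import *
np.set_printoptions(precision=2,suppress=True)
applyrow([0.3, -0.3, 0.4, 5.3, -0.5, 0.2])
p,r=load(); g=p-r.apply([0,0,18.7]); print("g",g,"kink exp",g+r.apply(kt()),arm.read_state()["joints"])
for q in ([0,-25,298],[0,0,297]): print(S(q),rk(S(q),toolR(39,2.2)))
E
```

```text
cmd [528.2 -68.  288.9] meas [528.  -68.1 288.7] rot err [ 0.01 -0.01 -0.  ] F [-1.  -0.1 -4.2] w 9.7 t 12.82 j [ 0.23 -0.15 -0.72  0.36 -0.35 -2.07]
g [516.46 -68.46 303.43] kink exp [559.2  -66.15 297.54] [ 0.23 -0.15 -0.72  0.36 -0.35 -2.07]
[557.95 -41.18 298.  ] [ 2.5   0.   -0.05 -0.02 -0.01 -0.04]
[556.9 -16.2 297. ] [ 5.   -0.07  0.02 -0.02 -0.01 -0.04]
```

```bash
python3 - <<'E'
from h import *
np.set_printoptions(precision=2,suppress=True)
for q in ([0,-25,298],[0,0,297]): print(S(q),rk(S(q),toolR(41,2.2)))
E
```

```text
[557.95 -41.18 298.  ] [ 2.5  -0.04  0.05 -2.02 -0.01 -0.04]
[556.9 -16.2 297. ] [ 5.   -0.11  0.12 -2.02 -0.01 -0.04]
```

Emit:
{"name": "move_arm", "arguments": {"targets": [[0.2,0,0,-0.4,0,0,255],[0.7,0,0,-1,0,0,255],[1.3,0,0,-1.6,0,0,255],[1.9,0,0,-2,0,0,255],[2.5,0,0,-2,0,0,255],[3.1,0,0.1,-2,0,0,255],[3.7,-0.1,0.1,-2,0,0,255],[4.3,-0.1,0.1,-2,0,0,255],[4.8,-0.1,0.1,-2,0,0,255],[5.0,-0.1,0.1,-2,0,0,255],[5.0,-0.1,0.1,-2,0,0,255]]}}

```text
clock: 14.2
position: [526.1, -17.9, 287.5]
ee_rot: [0.65, 0.675, 0.252, 0.243]
contact_force: [-0.2, 0.8, -5.1]
gripper_width: 9.7
```

```bash
cat > look.py <<'E'
from h import *
import sys
n=sys.argv[1]; row_=[float(x) for x in sys.argv[2].split(",")]
np.set_printoptions(precision=2,suppress=True)
applyrow(row_)
p,r=load(); g=p-r.apply([0,0,18.7]); k=g+r.apply(kt()); print("g",g,"kink exp",k)
for c in("scene","top"):
    im,d=arm.get_image(c); W=cloud(c,d); cv2.imwrite(f"pics/{c}{n}.png",im)
    print(c,"pred kink,seat,tip,hous",[w2px(c,x)[0] for x in (k,S([0,0,250]),S([0,-23,276]),S([0,0,335]))])
    m=(W[...,2]>200)&(W[...,2]<330)&(W[...,0]>525)&(W[...,0]<640)&(abs(W[...,1]-k[1])<12)
    P=W[m]
    for x in range(525,640,10):
        q=(P[:,0]>=x)&(P[:,0]<x+10)
        if q.sum()>1: print(x,q.sum(),np.median(P[q],0))
    for nn in ("bail_kink",): print(nn,[(np.round(x["uv"],1),round(x["score"],2)) for x in arm.tip_of(nn,c)[:3]])
im=cv2.imread(f"pics/scene{n}.png"); cv2.imwrite(f"pics/s{n}.png",cv2.resize(im[125:225,270:380],None,fx=6,fy=6,interpolation=cv2.INTER_CUBIC))
E
python3 look.py 8 5,-.1,.1,-2,0,0
```

```text
cmd [526.2 -18.  287.5] meas [526.1 -17.9 287.5] rot err [-0.01  0.02 -0.02] F [-0.2  0.8 -5.1] w 9.7 t 14.2 j [ 0.29 -0.18 -0.88  0.77 -0.24 -2.52]
g [513.91 -18.52 301.63] kink exp [556.84 -16.2  297.24]
scene pred kink,seat,tip,hous [array([324.63, 163.51]), array([324.45, 176.1 ]), array([329.19, 171.78]), array([324.81, 153.15])]
525 11 [529.57 -20.64 294.71]
535 8 [540.27 -18.85 294.04]
545 19 [550.64 -10.79 279.  ]
555 13 [558.03 -19.73 297.3 ]
565 5 [570.57 -21.65 287.71]
575 9 [580.01 -17.49 287.36]
585 11 [589.42 -22.18 282.43]
595 24 [600.92 -19.42 219.93]
605 38 [608.44 -16.9  252.38]
615 4 [616.93 -16.17 258.39]
bail_kink [(array([326.2, 161.8]), 0.71)]
top pred kink,seat,tip,hous [array([294.27, 190.49]), array([295.32, 195.04]), array([303.31, 190.58]), array([293.36, 186.54])]
525 15 [529.02 -18.12 302.45]
bail_kink [(array([293.6, 190.6]), 0.98)]
```

View pics/s8.png

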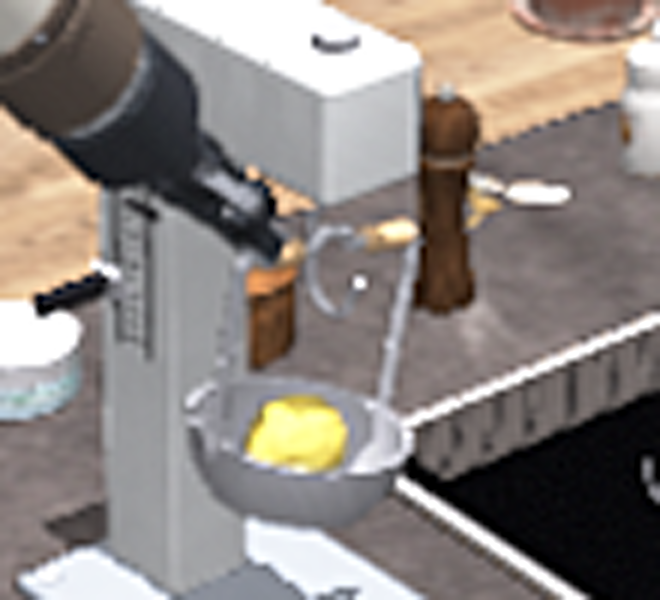

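```bash
python3 - <<'E'
from h import *
np.set_printoptions(precision=3,suppress=True)
p,r=load(); print(r.inv().apply([0,0,-1])); print(arm.read_state()["joints"])
E
```

```text
[-0.001 -0.656  0.755]
[ 0.289 -0.176 -0.876  0.768 -0.236 -2.516]
```

Emit:
{"name": "move_arm", "arguments": {"targets": [[0,-0.1,0.11,0,0,0,255],[0,-0.3,0.34,0,0,0,255],[0,-0.53,0.6,0,0,0,255],[0,-0.76,0.87,0,0,0,255],[0,-0.98,1.13,0,0,0,255],[0,-1.21,1.4,0,0,0,255],[0,-1.44,1.66,0,0,0,255],[0,-1.66,1.93,0,0,0,255],[0,-1.9,2.19,0,0,0,255],[0,-2.1,2.45,0,0,0,255],[0,-2.3,2.64,0,0,0,255],[0,-2.36,2.72,0,0,0,255]]}}

```text
clock: 15.9
position: [523.8, -19.0, 263.7]
ee_rot: [0.652, 0.677, 0.247, 0.236]
contact_force: [0.8, -1.1, -5.0]
gripper_width: 9.3
```

```bash
python3 look.py 9 0,-2.36,2.72,0,0,0
```

```text
cmd [526.2 -18.  251.5] meas [523.8 -19.  263.7] rot err [ 1.06  0.14 -0.01] F [ 0.8 -1.1 -5. ] w 9.3 t 15.9 j [ 0.24 -0.15 -0.93  0.88 -0.16 -2.6 ]
g [513.94 -18.5  265.62] kink exp [556.86 -16.18 261.23]
scene pred kink,seat,tip,hous [array([324.48, 173.14]), array([324.45, 176.1 ]), array([329.19, 171.78]), array([324.81, 153.15])]
525 4 [526.84 -24.28 273.66]
535 8 [541.74 -18.64 271.81]
545 18 [552.24 -13.27 274.04]
555 15 [558.47 -19.88 264.56]
565 3 [573.91 -17.34 263.25]
575 10 [578.48 -20.25 262.61]
585 10 [590.42 -21.22 258.61]
595 18 [600.9  -19.09 238.66]
605 24 [608.13 -18.28 232.93]
615 3 [615.53 -17.19 242.62]
bail_kink [(array([326.4, 168.5]), 0.74)]
top pred kink,seat,tip,hous [array([295.07, 194.  ]), array([295.32, 195.04]), array([303.31, 190.58]), array([293.36, 186.54])]
525 13 [529.71 -17.91 278.27]
535 5 [537.77 -18.85 272.97]
bail_kink [(array([297.5, 195.3]), 0.92), (array([300.2, 213.8]), 0.25)]
```

View pics/s9.png

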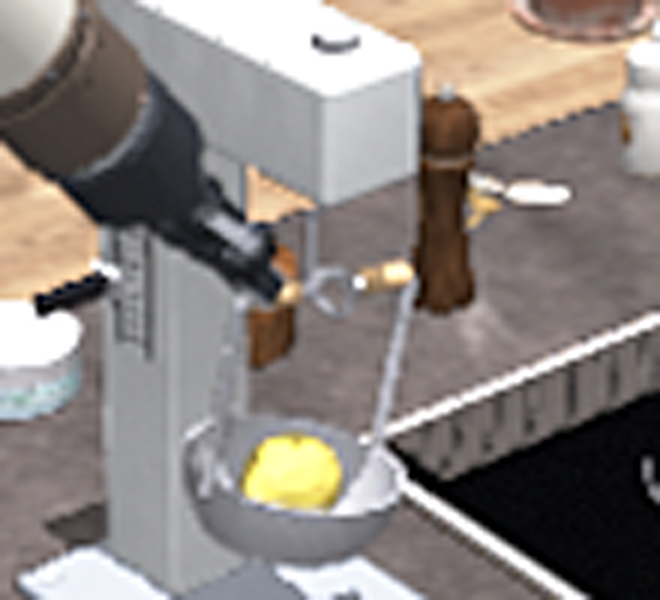

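```bash
cat > kin.py <<'E'
from h import *
from scipy.optimize import least_squares
s=None
D=[([-0.901,.385,.008,0,-1.194,-.259],[249.602,-572.973,207.812],[0.548,0.8365,0,0]),
([0.019,-0.129,-0.638,-0.211,-0.161,-1.348],[534.649,-135.216,287.847],[0.62,0.651,0.321,0.298]),
([0.289,-0.176,-0.876,0.768,-0.236,-2.516],[526.1,-17.9,287.5],[0.65,0.675,0.252,0.243]),
([0.23,-0.15,-0.72,0.36,-0.35,-2.07],[528.0,-68.1,288.7],[0.654,0.679,0.24,0.231]),
]
def add(): 
    s=arm.read_state(); D.append((list(s["joints"]),list(s["position"]),list(s["ee_rot"])))
ax=lambda a,t:R.from_rotvec(np.array(a)*t)
def fk(j,P,s4=1,s6=1):
    h,a1,d,L1,e,L2,d5,Lt=P
    r=ax([0,0,1.],j[0]); p=r.apply([a1,0,h])
    r=r*ax([0,1.,0],j[1]); p=p+r.apply([0,0,L1])
    r=r*ax([0,-1.,0],j[2]); p=p+r.apply([L2,d,e])
    r=r*ax([s4,0,0],j[3]); r=r*ax([0,-1.,0],j[4]); p=p+r.apply([0,d5,0])
    r=r*ax([s6,0,0],j[5]); p=p+r.apply([Lt,0,0])
    # tool: z=+x_link ; 
    return p,r*TOOL
TOOL=R.identity()
def fit():
    global TOOL,best
    best=None
    for s4 in(1,-1):
        for s6 in (1,-1):
            T=[]
            TOOL=R.identity()
            for j,p,q in D: T.append(fk(j,[0]*8,s4,s6)[1].inv()*R.from_quat(q))
            Tm=R.concatenate(T).mean(); err=max((Tm.inv()*t).magnitude() for t in T)
            print(s4,s6,np.degrees(err),(Tm.as_matrix()).round(2).tolist())
            if best is None or err<best[0]: best=(err,s4,s6,Tm)
    _,s4,s6,TOOL=best
    x0=[300,0,-160,350,0,400,0,250]
    f=lambda P:np.concatenate([(fk(j,P,s4,s6)[0]-p) for j,p,q in D]+[(np.array(P)-x0)*.003])
    o=least_squares(f,x0); 
    return o.x,s4,s6,o.fun[:-8]
E
python3 - <<'E'
from kin import *
import kin
np.set_printoptions(precision=3,suppress=True)
s=arm.read_state(); print(s["joints"],s["position"],s["ee_rot"],s["clock"])
add(); P,s4,s6,res=fit(); print(P.round(1),s4,s6,res.round(1))
json.dump(dict(j=D[-1]),open("d5.json","w"),default=float)
E
```

```text
[ 0.236 -0.149 -0.93   0.883 -0.16  -2.601] [523.884 -19.021 263.826] [0.652 0.677 0.247 0.236] 16.1
1 1 159.11227159857563 [[0.19, -0.01, 0.98], [-0.15, -0.99, 0.01], [0.97, -0.15, -0.19]]
1 -1 65.52704590326583 [[0.15, -0.09, 0.99], [-0.64, 0.75, 0.16], [-0.76, -0.65, 0.05]]
-1 1 122.06015950246123 [[0.0, 0.0, 1.0], [-0.99, 0.11, 0.0], [-0.11, -0.99, 0.0]]
-1 -1 0.43077123093289804 [[0.0, -0.0, 1.0], [-0.0, 1.0, 0.0], [-1.0, -0.0, 0.0]]
[ 156.    10.8   -3.2  560.7    0.7  411.4 -156.1  317.1] -1 -1 [ 0.6  0.5  0.  -0.5  0.2 -0.1 -0.2  0.1 -0.4  0.9 -0.7  0.2  0.  -0.3
  0.2]
```

```bash
cat >> kin.py <<'E'
PP=np.array([156.0,10.8,-3.2,560.7,0.7,411.4,-156.1,317.1])
_T=R.from_matrix([[0,0,1],[0,1,0],[-1,0,0]])
LO=np.array([-3.14,-1.21,-1.07,-3.16,-2.99,-3.1])+.005; HI=np.array([3.14,2.06,1.41,2.05,-.165,3.1])-.005
def FK(j):
    global TOOL; TOOL=_T; return fk(j,PP,-1,-1)
def IK(p,rot,j0):
    def f(j):
        a,b=FK(j); return np.r_[(a-p)/1.0,(rot.inv()*b).as_rotvec()*300]
    o=least_squares(f,np.clip(j0,LO+1e-3,HI-1e-3),bounds=(LO,HI)); a,b=FK(o.x)
    return o.x,np.linalg.norm(a-p),np.degrees((rot.inv()*b).magnitude())
E
python3 - <<'E'
from kin import *
np.set_printoptions(precision=2,suppress=True)
s=arm.read_state(); j0=s["joints"]
print(FK(j0)[0],s["position"])
for z in (257,225):
  for yaw in (6,2,-2,-6,-10,-15):
    o=[]
    for lean in (20,26,30,34,38,42,46):
        rot=toolR(lean,yaw); g=S([-42.7,0,z+4])   # grip point approx fixed
        j,e,a=IK(g+rot.apply([0,0,18.7]),rot,j0); o.append("ok %5.2f %5.2f %5.2f"%(j[3],j[4],j[5]) if e<1 and a<.5 else "x %.0f %.1f"%(e,a))
    print(z,yaw,o)
E
```

```text
[523.9  -19.37 264.  ] [523.88 -19.02 263.83]
257 6 ['ok  0.11 -0.75 -1.86', 'ok  0.18 -0.60 -1.93', 'ok  0.26 -0.48 -2.00', 'ok  0.38 -0.35 -2.12', 'ok  0.63 -0.19 -2.34', 'x 7 2.6', 'x 14 5.3']
257 2 ['ok  0.15 -0.74 -1.97', 'ok  0.25 -0.59 -2.07', 'ok  0.36 -0.47 -2.17', 'ok  0.53 -0.34 -2.33', 'ok  0.86 -0.17 -2.60', 'x 9 3.1', 'x 18 6.1']
257 -2 ['ok  0.19 -0.74 -2.08', 'ok  0.32 -0.59 -2.21', 'ok  0.45 -0.47 -2.33', 'ok  0.66 -0.34 -2.51', 'ok  1.06 -0.17 -2.82', 'x 9 3.1', 'x 18 6.0']
257 -6 ['ok  0.23 -0.74 -2.19', 'ok  0.38 -0.59 -2.34', 'ok  0.53 -0.48 -2.48', 'ok  0.76 -0.35 -2.68', 'ok  1.22 -0.18 -3.01', 'x 8 2.6', 'x 17 5.5']
257 -10 ['ok  0.27 -0.75 -2.30', 'ok  0.43 -0.60 -2.46', 'ok  0.60 -0.50 -2.61', 'ok  0.84 -0.38 -2.81', 'ok  1.23 -0.25 -3.09', 'x 9 3.1', 'x 17 6.0']
257 -15 ['ok  0.31 -0.76 -2.42', 'ok  0.49 -0.62 -2.60', 'ok  0.66 -0.53 -2.76', 'ok  0.90 -0.43 -2.96', 'x 3 1.3', 'x 11 4.2', 'x 19 7.1']
225 6 ['ok  0.12 -0.66 -1.87', 'ok  0.21 -0.50 -1.96', 'ok  0.32 -0.37 -2.07', 'ok  0.54 -0.21 -2.26', 'x 6 2.2', 'x 12 4.9', 'x 15 6.8']
225 2 ['ok  0.17 -0.65 -1.99', 'ok  0.30 -0.48 -2.12', 'ok  0.45 -0.35 -2.26', 'ok  0.78 -0.18 -2.53', 'x 8 2.8', 'x 16 5.7', 'x 22 8.7']
225 -2 ['ok  0.22 -0.65 -2.11', 'ok  0.38 -0.48 -2.27', 'ok  0.57 -0.35 -2.44', 'ok  0.98 -0.18 -2.76', 'x 9 2.8', 'x 18 5.7', 'x 27 8.6']
225 -6 ['ok  0.26 -0.65 -2.22', 'ok  0.45 -0.49 -2.41', 'ok  0.67 -0.36 -2.60', 'ok  1.10 -0.20 -2.93', 'x 8 2.5', 'x 16 5.3', 'x 25 8.2']
225 -10 ['ok  0.30 -0.66 -2.33', 'ok  0.51 -0.50 -2.54', 'ok  0.74 -0.38 -2.74', 'ok  1.16 -0.24 -3.05', 'x 8 2.7', 'x 16 5.6', 'x 25 8.5']
225 -15 ['ok  0.34 -0.67 -2.47', 'ok  0.57 -0.52 -2.68', 'ok  0.81 -0.42 -2.89', 'x 2 0.7', 'x 10 3.6', 'x 18 6.6', 'x 26 9.5']
```

```bash
python3 - <<'E'
from kin import *
np.set_printoptions(precision=2,suppress=True)
sync(); p,r=load(); g=p-r.apply([0,0,18.7]); k=g+r.apply(kt()); print("g",g,"kink",k)
for z,lean in((265,38),(257,36),(250,35),(240,34)):
    rot=toolR(lean,2.2); q=S([0,0,z]); t=q-rot.apply(kt())+rot.apply([0,0,18.7]); print(z,rk(q,rot),IK(t,rot,arm.read_state()["joints"]))
E
```

```text
g [511.89 -19.53 278.16] kink [554.72 -17.13 272.99]
265 [ 0.08 -0.3   0.66  1.94 -0.15 -0.02] (array([ 0.29, -0.13, -0.89,  0.75, -0.22, -2.5 ]), np.float64(5.963485748445241e-12), np.float64(2.42937962062585e-13))
257 [ 0.08 -0.76  1.17  3.94 -0.15 -0.02] (array([ 0.32, -0.11, -0.85,  0.63, -0.28, -2.4 ]), np.float64(1.2834101332393602e-13), np.float64(2.204987059895198e-14))
250 [ 0.08 -1.18  1.65  4.94 -0.15 -0.02] (array([ 0.32, -0.1 , -0.84,  0.59, -0.29, -2.38]), np.float64(6.039613253960852e-14), np.float64(3.03822059347635e-14))
240 [ 0.08 -1.8   2.37  5.94 -0.15 -0.02] (array([ 0.32, -0.09, -0.84,  0.58, -0.29, -2.37]), np.float64(3.4693117685644956e-13), np.float64(4.061438812582517e-14))
```

Emit:
{"name": "move_arm", "arguments": {"targets": [[0,-0.1,0.2,0.5,0,0,255],[0.1,-0.2,0.4,1.2,-0.1,0,255],[0.1,-0.3,0.6,1.9,-0.1,0,255],[0.1,-0.45,0.8,2.6,-0.1,0,255],[0.1,-0.6,1.0,3.3,-0.1,0,255],[0.1,-0.76,1.17,3.9,-0.1,0,255],[0.1,-0.76,1.17,3.9,-0.1,0,255]]}}

```text
clock: 16.98
position: [525.7, -17.8, 250.0]
ee_rot: [0.659, 0.685, 0.223, 0.214]
contact_force: [0.4, -0.8, -4.1]
gripper_width: 9.7
```

```bash
python3 look.py 10 .1,-.76,1.17,3.9,-.1,0
```

```text
cmd [525.5 -17.9 250. ] meas [525.7 -17.8 250. ] rot err [-0.    0.01  0.01] F [ 0.4 -0.8 -4.1] w 9.7 t 16.98 j [ 0.32 -0.11 -0.85  0.62 -0.28 -2.41]
g [514.53 -18.36 265.1 ] kink exp [556.91 -16.03 257.02]
scene pred kink,seat,tip,hous [array([324.45, 174.23]), array([324.45, 176.1 ]), array([329.19, 171.78]), array([324.81, 153.15])]
525 8 [529.2  -20.49 260.26]
535 6 [539.08 -20.34 257.58]
545 26 [550.8   -8.16 267.44]
555 9 [558.7  -16.82 259.3 ]
565 2 [573.99 -16.87 242.96]
575 13 [581.24 -19.3  245.48]
585 9 [591.73 -19.89 243.74]
595 8 [600.66 -19.8  236.17]
605 23 [608.35 -17.06 219.2 ]
615 3 [617.79 -15.11 229.27]
bail_kink [(array([325.2, 173.2]), 0.59)]
top pred kink,seat,tip,hous [array([295.1 , 194.39]), array([295.32, 195.04]), array([303.31, 190.58]), array([293.36, 186.54])]
525 17 [530.01 -17.33 264.92]
535 8 [540.3  -17.96 258.02]
bail_kink [(array([293.9, 194. ]), 0.76)]
```

View pics/s10.png

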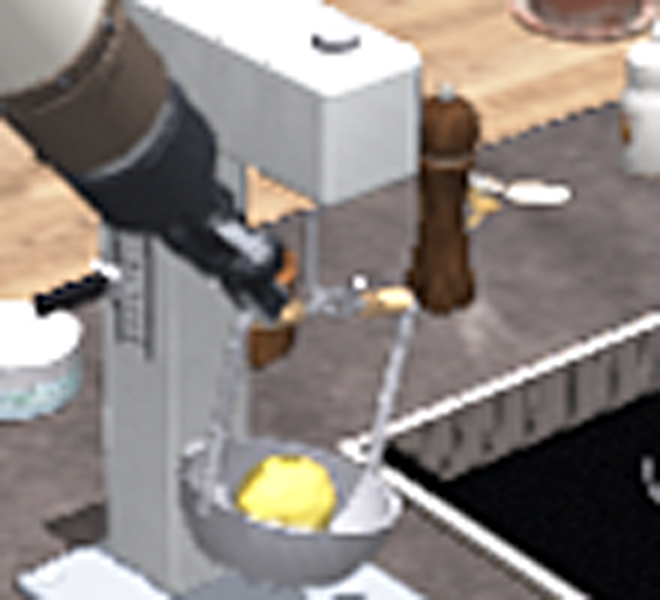

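```bash
python3 - <<'E'
from kin import *
np.set_printoptions(precision=2,suppress=True)
for z,lean in((242,34.5),(230,33)):
    rot=toolR(lean,2.2); q=S([0,0,z]); t=q-rot.apply(kt())+rot.apply([0,0,18.7]); print(z,rk(q,rot),IK(t,rot,arm.read_state()["joints"])[0])
E
```

```text
242 [-0.02 -0.85  1.13  1.54 -0.05 -0.02] [ 0.32 -0.09 -0.85  0.6  -0.28 -2.39]
230 [-0.02 -1.52  2.03  3.04 -0.05 -0.02] [ 0.32 -0.07 -0.84  0.56 -0.29 -2.36]
```

Emit:
{"name": "move_arm", "arguments": {"targets": [[0,-0.1,0.15,0.2,0,0,255],[0,-0.25,0.35,0.5,0,0,255],[0,-0.4,0.55,0.8,0,0,255],[0,-0.55,0.75,1.1,0,0,255],[0,-0.7,0.95,1.3,0,0,255],[0,-0.85,1.13,1.5,0,0,255],[0,-1.0,1.33,1.8,0,0,255],[0,-1.1,1.5,2.1,0,0,255],[0,-1.1,1.5,2.1,0,0,255]]}}

```text
clock: 18.3
position: [525.6, -17.8, 231.5]
ee_rot: [0.663, 0.689, 0.211, 0.202]
contact_force: [0.4, 0.4, -2.8]
gripper_width: 9.9
```

```bash
python3 look.py 11 0,-1.1,1.5,2.1,0,0
```

```text
cmd [525.5 -17.9 231.4] meas [525.6 -17.8 231.5] rot err [-0.01  0.    0.01] F [ 0.4  0.4 -2.8] w 9.9 t 18.3 j [ 0.32 -0.08 -0.84  0.58 -0.28 -2.37]
g [515.02 -18.33 246.89] kink exp [557.08 -16.   237.26]
scene pred kink,seat,tip,hous [array([324.4 , 179.39]), array([324.45, 176.1 ]), array([329.19, 171.78]), array([324.81, 153.15])]
525 7 [529.22 -23.79 242.79]
535 5 [542.24 -18.62 242.13]
545 24 [550.82 -16.04 258.09]
555 11 [558.44 -16.81 244.75]
565 3 [569.61 -18.98 232.34]
575 10 [579.33 -19.62 228.63]
585 8 [587.72 -19.98 230.22]
595 13 [600.03 -18.11 228.07]
605 15 [610.62 -18.96 213.83]
615 3 [618.15 -15.72 215.43]
bail_kink [(array([323.3, 177.5]), 0.85), (array([274.4, 238.5]), 0.24)]
top pred kink,seat,tip,hous [array([295.51, 196.17]), array([295.32, 195.04]), array([303.31, 190.58]), array([293.36, 186.54])]
525 18 [530.73 -18.04 248.2 ]
535 9 [542.18 -17.1  241.91]
545 2 [546.59 -15.68 241.67]
bail_kink [(array([295. , 196.9]), 0.95)]
```

View pics/s11.png

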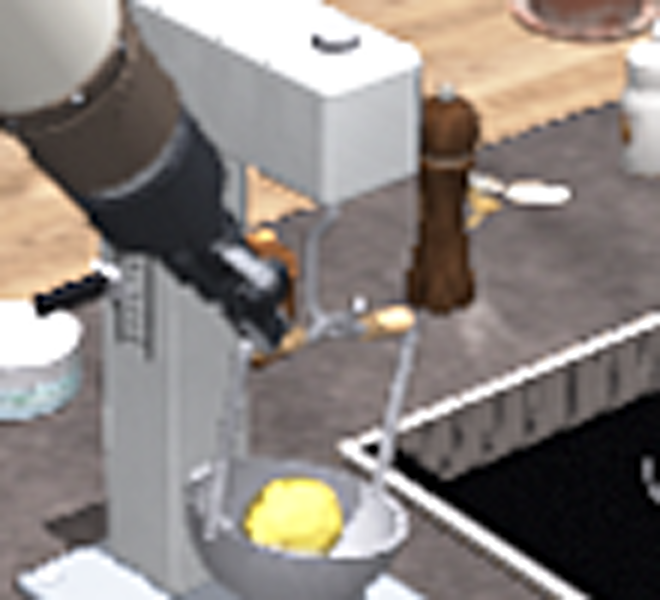

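```bash
python3 - <<'E'
from kin import *
np.set_printoptions(precision=2,suppress=True)
p,r=load(); g=p-r.apply([0,0,18.7])
for dz,lean in((-10,33),(-20,32),(-30,31)):
    rot=toolR(lean,2.2); gp=np.r_[S([-42,0,0])[:2],g[2]+dz]; t=gp+rot.apply([0,0,18.7]); print(gp,row(gp,rot,18.7),IK(t,rot,arm.read_state()["joints"])[0])
E
```

```text
[514.94 -17.96 236.89] [ 0.03 -0.59  0.83  0.94 -0.05 -0.02] [ 0.32 -0.07 -0.85  0.59 -0.27 -2.38]
[514.94 -17.96 226.89] [ 0.03 -1.19  1.65  1.94 -0.05 -0.02] [ 0.32 -0.05 -0.85  0.58 -0.27 -2.37]
[514.94 -17.96 216.89] [ 0.03 -1.78  2.48  2.94 -0.05 -0.02] [ 0.32 -0.03 -0.85  0.57 -0.26 -2.36]
```

Emit:
{"name": "move_arm", "arguments": {"targets": [[0,-0.1,0.15,0.2,0,0,255],[0,-0.25,0.35,0.4,0,0,255],[0,-0.4,0.55,0.6,0,0,255],[0,-0.55,0.75,0.9,0,0,255],[0,-0.7,0.95,1.1,0,0,255],[0,-0.85,1.15,1.3,0,0,255],[0,-0.95,1.3,1.5,0,0,255],[0,-1.01,1.4,1.7,0,0,255],[0,-1.01,1.4,1.7,0,0,255]]}}

```text
clock: 19.62
position: [525.0, -17.9, 214.2]
ee_rot: [0.666, 0.692, 0.2, 0.192]
contact_force: [-1.0, -0.6, -0.8]
gripper_width: 9.6
```

```bash
python3 look.py 12 0,-1.01,1.4,1.7,0,0
```

```text
cmd [524.9 -17.9 214.1] meas [525.  -17.9 214.2] rot err [-0.01  0.    0.01] F [-1.  -0.6 -0.8] w 9.6 t 19.62 j [ 0.32 -0.05 -0.84  0.57 -0.28 -2.36]
g [514.92 -18.31 229.94] kink exp [556.68 -16.   219.06]
scene pred kink,seat,tip,hous [array([324.23, 184.14]), array([324.45, 176.1 ]), array([329.19, 171.78]), array([324.81, 153.15])]
525 7 [529.91 -21.55 225.41]
535 5 [543.14 -19.89 225.16]
545 33 [551.71 -16.97 240.63]
555 12 [555.85 -18.64 276.82]
565 3 [566.04 -20.64 223.1 ]
575 11 [580.6  -19.25 217.64]
585 9 [590.23 -20.7  214.46]
595 8 [597.94 -20.5  216.1 ]
605 9 [608.94 -19.83 214.65]
615 3 [618.17 -15.53 206.47]
bail_kink [(array([325.5, 179.7]), 0.86)]
top pred kink,seat,tip,hous [array([295.91, 197.95]), array([295.32, 195.04]), array([303.31, 190.58]), array([293.36, 186.54])]
525 16 [529.04 -17.4  230.9 ]
535 10 [539.24 -16.19 227.49]
545 7 [547.8  -17.44 229.32]
bail_kink [(array([294.3, 198.7]), 0.96)]
```

View pics/s12.png

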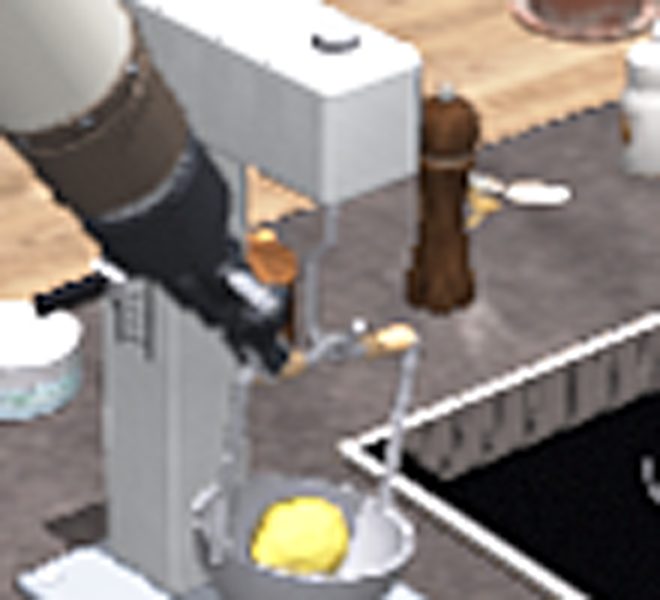

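Emit:
{"name": "move_arm", "arguments": {"targets": [[0,-0.1,0.15,0.2,0,0,255],[0,-0.2,0.29,0.3,0,0,255],[0,-0.3,0.43,0.5,0,0,255],[0,-0.4,0.57,0.6,0,0,255],[0,-0.5,0.71,0.8,0,0,255],[0,-0.5,0.71,0.8,0,0,255]]}}

```text
clock: 20.58
position: [524.6, -17.8, 205.5]
ee_rot: [0.667, 0.694, 0.196, 0.187]
contact_force: [-0.5, -0.0, 0.1]
gripper_width: 9.9
```

```bash
python3 look.py 13 0,-.5,.71,.8,0,0
```

```text
cmd [524.4 -17.9 205.5] meas [524.6 -17.8 205.5] rot err [-0.01  0.01  0.01] F [-0.5 -0.   0.1] w 9.9 t 20.57 j [ 0.32 -0.04 -0.84  0.56 -0.27 -2.36]
g [514.7  -18.31 221.41] kink exp [556.3  -16.01 209.94]
scene pred kink,seat,tip,hous [array([324.11, 186.51]), array([324.45, 176.1 ]), array([329.19, 171.78]), array([324.81, 153.15])]
525 6 [528.63 -25.73 220.7 ]
535 4 [540.52 -20.76 218.37]
545 39 [551.84 -17.5  262.08]
555 10 [556.91 -13.62 276.85]
565 3 [572.22 -20.55 210.8 ]
575 10 [580.08 -20.23 211.81]
585 8 [589.84 -21.16 210.49]
595 10 [597.52 -20.27 210.79]
605 6 [607.57 -19.84 207.07]
615 3 [615.65 -18.75 204.07]
bail_kink [(array([320.5, 225.4]), 0.69), (array([323.6, 181. ]), 0.58)]
top pred kink,seat,tip,hous [array([296.13, 198.88]), array([295.32, 195.04]), array([303.31, 190.58]), array([293.36, 186.54])]
525 18 [529.31 -17.34 224.83]
535 10 [541.82 -16.14 220.53]
545 7 [548.55 -17.43 223.42]
bail_kink [(array([296.3, 196.5]), 0.9)]
```

View pics/s13.png

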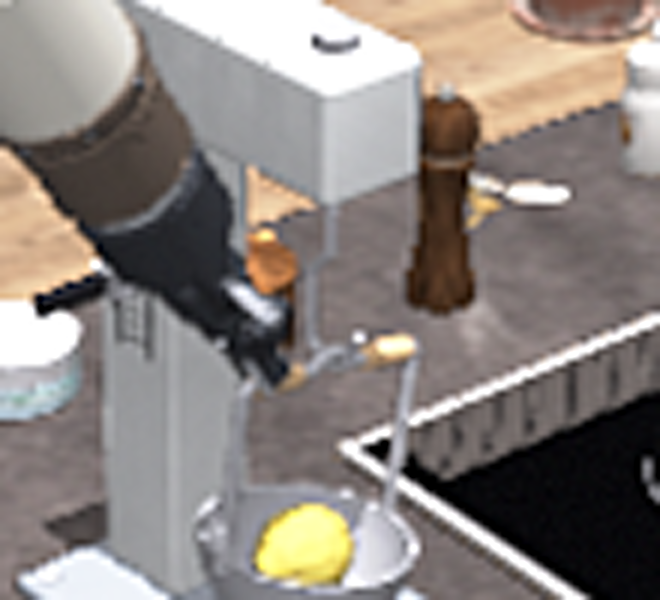

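Emit:
{"name": "move_arm", "arguments": {"targets": [[0,-0.1,0.15,0.1,0,0,255],[0,-0.2,0.29,0.2,0,0,255],[0,-0.3,0.43,0.3,0,0,255],[0,-0.3,0.43,0.3,0,0,255]]}}

```text
clock: 21.28
position: [524.3, -17.8, 200.3]
ee_rot: [0.668, 0.694, 0.194, 0.186]
contact_force: [0.3, -0.4, 1.2]
gripper_width: 9.9
```

```bash
python3 look.py 14 0,-.3,.43,.3,0,0
```

```text
cmd [524.1 -17.9 200.2] meas [524.3 -17.8 200.3] rot err [-0.02  0.01 -0.  ] F [ 0.3 -0.4  1.2] w 9.9 t 21.27 j [ 0.32 -0.03 -0.85  0.57 -0.26 -2.37]
g [514.47 -18.32 216.22] kink exp [556.01 -16.01 204.54]
scene pred kink,seat,tip,hous [array([324.02, 187.92]), array([324.45, 176.1 ]), array([329.19, 171.78]), array([324.81, 153.15])]
525 6 [527.72 -23.85 216.89]
535 8 [540.75 -19.33 213.63]
545 30 [552.36 -18.13 245.22]
555 14 [555.94 -18.23 279.01]
565 4 [572.17 -21.32 209.74]
575 7 [578.87 -20.36 209.88]
585 7 [588.75 -18.79 209.15]
595 10 [599.09 -19.55 206.59]
605 7 [609.56 -19.34 206.21]
bail_kink [(array([323.1, 179.7]), 0.64)]
top pred kink,seat,tip,hous [array([296.26, 199.45]), array([295.32, 195.04]), array([303.31, 190.58]), array([293.36, 186.54])]
525 17 [529.18 -16.55 219.52]
535 10 [540.51 -16.08 215.66]
545 11 [549.88 -17.38 218.74]
bail_kink [(array([295.7, 200.2]), 0.76)]
```

Emit:
{"name": "move_arm", "arguments": {"targets": [[0,0.1,-0.17,0,0,0,255],[0,0.1,-0.17,0,0,0,200],[0,0.1,-0.17,0,0,0,120],[0,0.1,-0.17,0,0,0,0],[0,0.1,-0.17,0,0,0,0],[0,0.1,-0.17,0,0,0,0],[0,0.1,-0.17,0,0,0,0]]}}

```text
clock: 22.35
position: [524.1, -18.0, 202.1]
ee_rot: [0.668, 0.694, 0.194, 0.186]
contact_force: [-0.1, -0.1, -0.2]
gripper_width: 85.2
```

```bash
python3 look.py 15 0,.1,-.17,0,0,0
```

```text
cmd [524.1 -17.9 202.2] meas [524.1 -18.  202.1] rot err [ 0.01 -0.    0.  ] F [-0.1 -0.1 -0.2] w 85.2 t 22.35 j [ 0.32 -0.03 -0.85  0.56 -0.27 -2.35]
g [514.45 -18.32 218.2 ] kink exp [555.98 -16.02 206.52]
scene pred kink,seat,tip,hous [array([324.02, 187.42]), array([324.45, 176.1 ]), array([329.19, 171.78]), array([324.81, 153.15])]
535 2 [542.74 -24.01 222.4 ]
545 25 [552.83 -16.73 285.45]
555 11 [556.57 -16.26 229.08]
565 2 [568.92 -21.19 215.72]
575 11 [582.02 -19.12 214.57]
585 12 [590.81 -20.86 215.1 ]
595 7 [600.19 -21.38 213.38]
605 9 [609.89 -17.55 214.34]
615 2 [618.4  -18.14 204.81]
bail_kink [(array([324.5, 185.1]), 0.82)]
top pred kink,seat,tip,hous [array([296.22, 199.29]), array([295.32, 195.04]), array([303.31, 190.58]), array([293.36, 186.54])]
525 16 [530.28 -16.86 226.85]
535 9 [540.48 -16.42 225.52]
545 7 [547.7  -17.4  228.21]
bail_kink [(array([295.6, 195.6]), 0.86)]
```

View pics/s15.png

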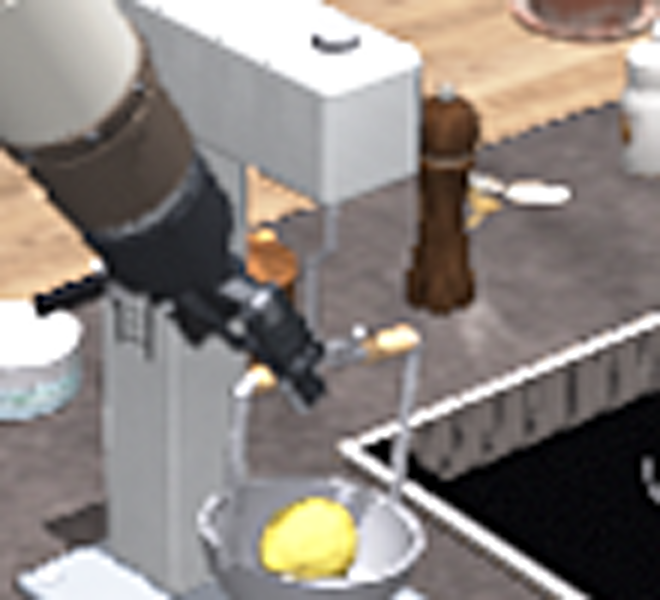

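Emit:
{"name": "move_arm", "arguments": {"targets": [[0,0,-1,0,0,0,0],[0,0,-2.5,0,0,0,0],[0,0,-4.5,0,0,0,0],[0,0,-7,0,0,0,0],[0,0,-9.5,0,0,0,0],[0,0,-12,0,0,0,0],[0,0,-12,0,0,0,0]]}}

```text
clock: 23.42
position: [462.4, -20.0, 307.0]
ee_rot: [0.667, 0.694, 0.196, 0.187]
contact_force: [-0.7, 0.3, -0.5]
gripper_width: 85.2
```

```bash
python3 look.py 16 0,0,-12,0,0,0; python3 - <<'E'
from h import *
im=cv2.imread("pics/scene16.png"); cv2.imwrite("pics/s16.png",cv2.resize(im[110:260,250:400],None,fx=4,fy=4,interpolation=cv2.INTER_CUBIC))
for n in ("marker_tab","marker_tip","needle_tip","hook_tip","hook_seat"): print(n,[(np.round(x["uv"],1),round(x["score"],2)) for x in arm.tip_of(n,"scene")[:3]],[(np.round(x["uv"],1),round(x["score"],2)) for x in arm.tip_of(n,"top")[:3]])
E
```

```text
cmd [462.1 -20.4 304.9] meas [462.4 -20.  307. ] rot err [-0.26  0.12  0.02] F [-0.7  0.3 -0.5] w 85.2 t 23.43 j [ 0.44 -0.27 -0.69  0.33 -0.67 -2.19]
g [452.45 -20.82 320.91] kink exp [493.99 -18.51 309.23]
scene pred kink,seat,tip,hous [array([309.86, 166.01]), array([324.45, 176.1 ]), array([329.19, 171.78]), array([324.81, 153.15])]
525 10 [529.04 -20.81 218.52]
535 5 [539.67 -20.05 219.19]
545 30 [551.41 -17.7  228.86]
555 15 [557.22 -18.61 276.82]
565 2 [571.94 -20.04 219.98]
575 8 [581.68 -19.3  219.78]
585 10 [588.91 -19.   223.01]
595 12 [600.5  -18.95 222.17]
605 7 [608.98 -18.7  224.  ]
615 9 [618.07 -17.53 210.17]
bail_kink [(array([324.3, 180.5]), 0.72), (array([321.5, 154.3]), 0.21)]
top pred kink,seat,tip,hous [array([299.36, 212.77]), array([295.32, 195.04]), array([303.31, 190.58]), array([293.36, 186.54])]
525 17 [528.83 -16.5  221.92]
535 12 [541.03 -16.65 221.37]
545 7 [548.07 -17.46 228.37]
bail_kink [(array([294.6, 198.3]), 0.62)]
marker_tab [(array([282.5, 171.7]), 0.43)] [(array([243.3, 233.5]), 0.44)]
marker_tip [(array([291.8, 173.1]), 0.65), (array([328.5, 221.3]), 0.19)] [(array([247., 223.]), 0.66)]
needle_tip [] [(array([280.5, 272.1]), 0.23)]
hook_tip [(array([327.8, 179.1]), 0.63)] []
hook_seat [(array([323.4, 185.5]), 0.45)] []
```

View pics/s16.png

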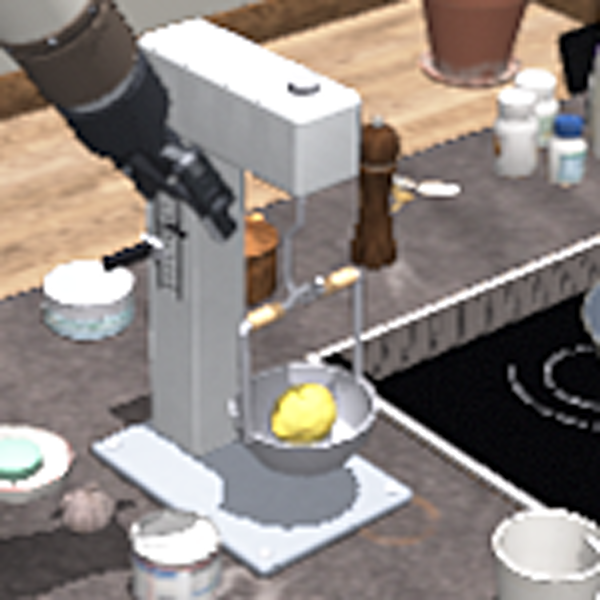

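```bash
python3 - <<'E'
from h import *
np.set_printoptions(precision=2,suppress=True)
A=[]
for i in range(12): A.append(arm.get_image("scene")[0].astype(float))
im=np.mean(A,0); np.save("pics/avg17.npy",im); 
d=np.mean([np.abs(A[0]-a)[140:220,270:350].mean() for a in A[6:]]); print(d, arm.read_state()["clock"])
c=im[145:195,270:310].clip(0,255).astype(np.uint8)
b=cv2.imread("pics/scene1.png")[145:195,270:310]
cv2.imwrite("pics/n17.png",np.hstack([cv2.resize(x,None,fx=9.5,fy=11,interpolation=cv2.INTER_NEAREST) for x in (b,c)]))
# geometry
for z in (275,255,245,240): print(z,w2px("scene",S([-36,128,z]))[0],w2px("scene",S([-33,135,z]))[0], "tab",w2px("scene",S([-68,140,z]))[0])
E
```

```text
4.054861111111111 24.725
275 [292.01 159.03] [291.44 158.06] tab [282.43 160.55]
255 [292.13 164.21] [291.56 163.23] tab [282.61 165.75]
245 [292.19 166.78] [291.63 165.79] tab [282.71 168.33]
240 [292.22 168.06] [291.66 167.06] tab [282.75 169.61]
```

View pics/n17.png

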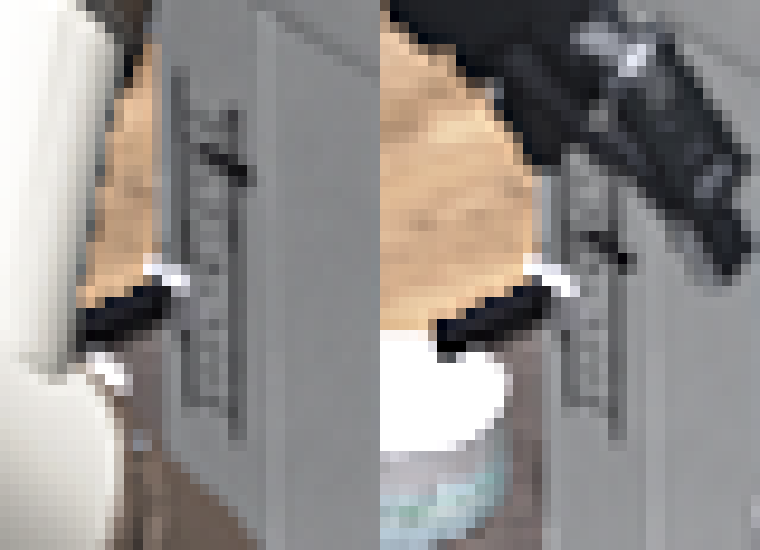

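```bash
python3 - <<'E'
from kin import *
np.set_printoptions(precision=2,suppress=True)
a=np.load("pics/avg17.npy").mean(2); b0=cv2.imread("pics/scene0.png").astype(float).mean(2); b1=cv2.imread("pics/scene1.png").astype(float).mean(2)
for nm,b in (("0",b0),("1",b1)):
    D=(a-b)[150:180,289:298]  # + where needle was, - where it is
    v,u=np.mgrid[150:180,289:298]
    off=np.median(D); E=D-off
    pos=np.where((E>25)&(v<166),E,0); neg=np.where((E<-25)&(v>160),-E,0)
    c=lambda w:(float((w*u).sum()/w.sum()),float((w*v).sum()/w.sum()),w.sum())
    print(nm,off,c(pos),c(neg))
print((a-b1)[150:180,289:298].round(0).astype(int))
for lean in(25,35,45,55):
  for yaw in (2.4,12):
    for z in(225,250):
        rot=toolR(lean,yaw); g=S([-70,140,z]); j,e,an=IK(g+rot.apply([0,0,18.7]),rot,arm.read_state()["joints"]); print(lean,yaw,z,j,round(e,1),round(an,1))
E
```

```text
0 10.18055555555555 (294.32576916019326, 155.34323200195732, np.float64(454.1388888888889)) (293.91010995915804, 166.20962613886272, np.float64(1105.2083333333333))
1 11.652777777777779 (294.4955816168982, 155.02802141848164, np.float64(422.79166666666663)) (293.90536337190997, 166.21391781787958, np.float64(1102.9027777777776))
[[ -89  -85  -94  -82  -34  -16   34  104   60]
 [ -82  -97  -98  -99  -85  -65   44   56  -17]
 [ -69 -105 -100 -105  -74  -36  -48  -49  -57]
 [ -64 -107 -108 -115  -84  -65  -73  -89  -86]
 [ -45  -90 -103  -80  -33  -46  -95  -89 -100]
 [ -40  -60  -60  -16   27   16  -82  -95  -99]
 [ -65  -84  -43   -1   10    3  -66 -102 -104]
 [ -50  -87  -88  -77  -51  -13  -42  -86 -105]
 [ -28    6   20  -35  -55  -34  -50  -65  -98]
 [  13   51   58   37   16   -7  -63  -68  -86]
 [  11   14   27   34   35   45   32  -52  -92]
 [  13   13   12   13   22   42   67   -1  -99]
 [  12   13   16   15   12    6   34   12  -57]
 [  11   15   15   16   14    9   14   22    2]
 [  11   18   10   10   17   12   14   19   25]
 [  12    6  -11   -8    6    6   16   17   19]
 
[... 887 characters left out ...]
9] 0.0 0.0
35 2.4 225 [ 0.55 -0.08 -0.99  1.11 -0.3  -3.09] 4.1 1.5
35 2.4 250 [ 0.6  -0.12 -0.96  1.04 -0.36 -3.06] 0.0 0.0
35 12 225 [ 0.48 -0.09 -1.01  1.13 -0.17 -2.92] 2.3 0.7
35 12 250 [ 0.58 -0.13 -0.95  0.89 -0.27 -2.76] 0.0 0.0
45 2.4 225 [ 0.5  -0.13 -1.    1.19 -0.26 -3.09] 25.0 8.7
45 2.4 250 [ 0.52 -0.16 -0.99  1.18 -0.29 -3.09] 19.3 6.8
45 12 225 [ 0.43 -0.14 -1.03  1.35 -0.17 -3.09] 24.3 7.6
45 12 250 [ 0.43 -0.17 -1.03  1.36 -0.17 -3.09] 17.7 5.5
55 2.4 225 [ 0.45 -0.17 -1.01  1.27 -0.22 -3.09] 46.5 15.8
55 2.4 250 [ 0.46 -0.2  -1.    1.26 -0.24 -3.09] 40.5 13.9
55 12 225 [ 0.42 -0.18 -1.03  1.37 -0.17 -3.09] 46.4 14.6
55 12 250 [ 0.42 -0.21 -1.02  1.38 -0.17 -3.09] 39.6 12.6
```

```bash
python3 - <<'E'
from kin import *
np.set_printoptions(precision=2,suppress=True)
rot=toolR(25,8); g=S([-125,140,325]); print(g,row(g,rot,18.7),IK(g+rot.apply([0,0,18.7]),rot,arm.read_state()["joints"]))
E
```

```text
[426.15 118.44 325.  ] [14.1  -1.79 -1.43  6.13  2.67 -5.13] (array([ 0.81, -0.24, -0.63,  0.35, -0.86, -2.43]), np.float64(1.757785650632539e-13), np.float64(4.005005426297398e-14))
```

Emit:
{"name": "move_arm", "arguments": {"targets": [[2,-0.9,-1,1,0.4,-0.8,0],[5,-1.8,-1.4,2.5,1,-2,60],[8,-1.8,-1.4,4,1.7,-3.3,105],[11,-1.8,-1.4,5,2.2,-4.2,105],[13.2,-1.8,-1.4,6.1,2.7,-5.1,105],[14.1,-1.8,-1.4,6.1,2.7,-5.1,105],[14.1,-1.8,-1.4,6.1,2.7,-5.1,105]]}}

```text
clock: 25.6
position: [433.8, 119.6, 307.3]
ee_rot: [0.64, 0.737, 0.163, 0.142]
contact_force: [0.1, -0.6, 0.0]
gripper_width: 50.3
```

```bash
python3 - <<'E'
from kin import *
np.set_printoptions(precision=2,suppress=True)
applyrow([14.1, -1.8, -1.4, 6.1, 2.7, -5.1])
A=[arm.get_image("scene")[0].astype(float) for i in range(10)]
im=np.mean(A,0); np.save("pics/avg18.npy",im); cv2.imwrite("pics/scene18.png",im.astype(np.uint8))
a=im.mean(2)
for nm in "01":
    b=cv2.imread(f"pics/scene{nm}.png").astype(float).mean(2)
    D=(a-b)[150:180,290:298]; v,u=np.mgrid[150:180,290:298]; E=D-np.median(D)
    pos=np.where((E>20)&(v<166),E,0); neg=np.where((E<-20)&(v>160),-E,0)
    c=lambda w:((w*u).sum()/w.sum(),(w*v).sum()/w.sum(),w.sum())
    print(nm,np.median(D),np.array(c(pos)),np.array(c(neg)))
print(D.round().astype(int))
c=im[145:195,270:310].clip(0,255).astype(np.uint8)
b=cv2.imread("pics/scene1.png")[145:195,270:310]
cv2.imwrite("pics/n18.png",np.hstack([cv2.resize(x,None,fx=9.5,fy=11,interpolation=cv2.INTER_NEAREST) for x in (b,c)]))
for n in ("marker_tab","marker_tip","needle_tip"): print(n,[(np.round(x["uv"],1),round(x["score"],2)) for x in arm.tip_of(n,"scene")[:3]],[(np.round(x["uv"],1),round(x["score"],2)) for x in arm.tip_of(n,"top")[:3]])
E
```

```text
cmd [434.  119.6 307.7] meas [433.8 119.6 307.3] rot err [ 0.03 -0.02 -0.03] F [ 0.1 -0.6  0. ] w 50.3 t 25.6 j [ 0.82 -0.24 -0.63  0.36 -0.86 -2.44]
0 13.75 [293.31 159.56 755.1 ] [ 293.22  167.05 1024.75]
1 15.433333333333337 [293.32 159.56 737.2 ] [ 293.21  167.05 1027.37]
[[ 16  15  16  16  16  16  14  17]
 [ 16  16  15  15  16  16  16  17]
 [ 16  16  15  16  15  16  16  16]
 [ 16  16  16  16  16  17  16  17]
 [ 15  16  15  15  15  14  16  18]
 [ 13  14  14  12   8  14  16  16]
 [ 14  11   9  10   8  13  17  16]
 [ 14  20  21  15   8  13  15  18]
 [ 32  66  62  34  11   8  13  16]
 [ 37  64  88  91  43  23  19  14]
 [ 10  21  53  73  71 107  53  17]
 [ 12  10   9  16  31  85  61  23]
 [ 13  15  14  11   3  25  21  14]
 [ 15  16  16  15   8  11  14  16]
 [ 18  10  11  18  12  14  16  17]
 [  6 -10  -8   6   7  16  17  16]
 [-22 -56 -95 -65 -14  22  20  17]
 [  0 -25 -57 -84 -43   4   4  16]
 [ 15  21   9 -31 -32 -96 -56   5]
 [ 13  16  16  23  17 -45 -25  10]
 [ 50  11  16  19  15  18  22  18]
 [ 92   8  14  16  11  15  17  17]
 [ 18  13  16  17  10  12  17  17]
 [ 12  16  16  15  12  14  16  17]
 [ 14  14  14  15  11  11  16  16]
 [ 14  16  16  17  12  12  17  15]
 [ 13  14  14  16  10  13  17  16]
 [ 12  16  15  16  11  13  17  16]
 [ 13  14  15  16  10  13  16  16]
 [ 13  16  13  14  12  12  17  16]]
marker_tab [(array([280.8, 170.9]), 0.52)] [(array([243.3, 233.5]), 0.44)]
marker_tip [(array([292.8, 171.7]), 0.61)] [(array([247., 223.]), 0.66)]
needle_tip [(array([324.2, 152.8]), 0.53)] [(array([280.5, 272.1]), 0.23)]
```

View pics/n18.png

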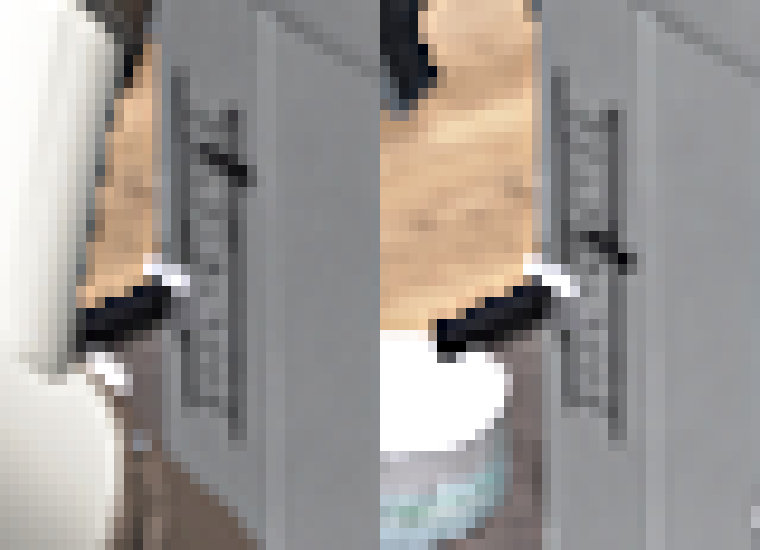

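View pics/scene18.png

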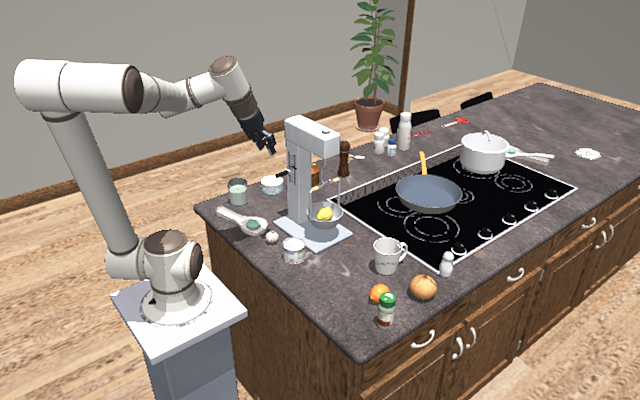

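```bash
python3 - <<'E'
from h import *
np.set_printoptions(precision=2,suppress=True)
im=np.load("pics/avg18.npy"); m=im.mean(2)[164:182,272:292]
w=np.clip(90-m,0,80); 
v,u=np.mgrid[164:182,272:292]; w=np.where((u>=274)&(u<=289),w,0)
cu,cv=(w*u).sum()/w.sum(),(w*v).sum()/w.sum(); print("tab centroid",cu,cv); print(m.round().astype(int))
for z in (235,230,225,220):
    print(z,"tab out..in",[w2px("scene",S([x,140,z]))[0] for x in (-88,-59,-30)],"tip?",[w2px("scene",S([-36,y,z]))[0] for y in (125,130)])
E
```

```text
tab centroid 281.71780502759043 173.56734518700185
[[177 171 167 173 186 189 181 167 162 167 172 170 171 179 175 158 114  92
  141 124]
 [176 163 153 161 174 177 173 169 166 170 175 175 179 187 176 158 116  74
  120 122]
 [184 179 174 174 176 176 176 176 172 170 169 170 179 190 168 149 117  76
   92  67]
 [173 175 175 174 178 175 169 168 170 174 173 167 172 190 148 126 121  80
  106 110]
 [168 173 176 172 173 176 173 173 178 183 183 183 184 234 211 146 120  77
  108 139]
 [178 179 177 176 183 190 189 186 186 190 195 201 206 255 252 234 231 148
  125 126]
 [177 174 175 178 182 187 192 197 202 205 212 200 190 134  93 255 255 255
  179 137]
 [184 187 189 193 196 197 199 207 196 187 198 127  20  35  30  32 168 255
  219 120]
 [196 200 202 204 207 210 195 188 124  23  37  39  44  40  21  45  94 126
  139 154]
 [198 201 208 196 187 196 126  22  41  45  43  33  24  20  12  58 104 122
  133 158]
 [190 194 203 133   8  34  39  44  42  30  22  20  25  32  64 111 115 120
  132 135]
 [247 250 245 152  14  40  30  13  11  12  27  47  75  92 129 159 127  64
  122 145]
 [255 255 255 227   0   0   0
[... 371 characters left out ...]
3 140 159 100
  107 140]
 [255 255 255 255 255 255 255 255 255 255 255 125 107 112 113 139 157 110
  102 114]]
235 tab out..in [array([278.14, 172.68]), array([284.87, 170.09]), array([291.48, 167.55])] tip? [array([292.79, 169.65]), array([291.9 , 169.12])]
230 tab out..in [array([278.19, 173.96]), array([284.91, 171.36]), array([291.51, 168.82])] tip? [array([292.82, 170.92]), array([291.93, 170.39])]
225 tab out..in [array([278.24, 175.23]), array([284.96, 172.63]), array([291.54, 170.08])] tip? [array([292.85, 172.18]), array([291.96, 171.65])]
220 tab out..in [array([278.3 , 176.51]), array([285. , 173.9]), array([291.57, 171.33])] tip? [array([292.88, 173.45]), array([291.99, 172.92])]
```

```bash
python3 - <<'E'
from h import *
np.set_printoptions(precision=1,suppress=True)
im=cv2.imread("pics/top0.png"); 
I=R.from_euler("z",-YAW,degrees=True)
for uv in ((243.7,232.9),(245,238),(244.5,228),(247,222.5),(238,223)): 
    for z in (225,): print(uv,I.apply(atz("top",*uv,z)-O))
cv2.imwrite("pics/tt.png",cv2.resize(im[210:250,225:275],None,fx=14,fy=14,interpolation=cv2.INTER_NEAREST))
d=np.load("pics/top0.npy"); W=cloud("top",d)
for v in range(224,246):
    o=[]
    for u in range(238,252):
        q=I.apply(W[v,u]-O); o.append("%4d,%4d,%4d"%tuple(q) if 150<q[2]<300 else "      .       ")
    print(v," ".join(o))
E
```

```text
(243.7, 232.9) [-63.2 157.3 225. ]
(245, 238) [-77.5 156.7 225. ]
(244.5, 228) [-50.6 152.7 225. ]
(247, 222.5) [-37.5 143.2 225. ]
(238, 223) [-33.2 167.  225. ]
224  -36, 166, 229  -35, 165, 220  -37, 162, 225  -37, 159, 223  -37, 157, 220  -37, 155, 218  -37, 152, 217  -37, 150, 213  -37, 148, 209  -30, 149, 175  -29, 147, 169  -30, 145, 170  -30, 142, 166  -30, 140, 162
225  -37, 168, 219  -36, 166, 215  -37, 164, 214  -39, 160, 221  -39, 158, 219  -40, 155, 218  -42, 152, 224  -30, 156, 169  -29, 155, 160  -30, 151, 164  -30, 149, 158  -30, 147, 158  -29, 145, 150       .       
226       .              .         -30, 170, 171  -42, 161, 222  -43, 158, 223  -43, 155, 223  -43, 153, 219  -42, 151, 212       .         -31, 153, 153       .              .              .              .       
227       .              .              .         -45, 161, 222  -44, 159, 218  -46, 156, 223  -47, 153, 223  -46, 151, 218       .              .              .              .              .              .       
228       .              .              .         -48, 161, 225  -48, 159, 220  -
[... 3063 characters left out ...]
, 217       .              .              .              .       
243       .              .              .              .              .              .              .              .              .              .              .              .              .              .       
244       .              .              .              .              .              .              .              .              .              .              .              .              .              .       
245       .              .              .              .              .              .              .              .              .              .              .              .              .              .
```

View pics/tt.png

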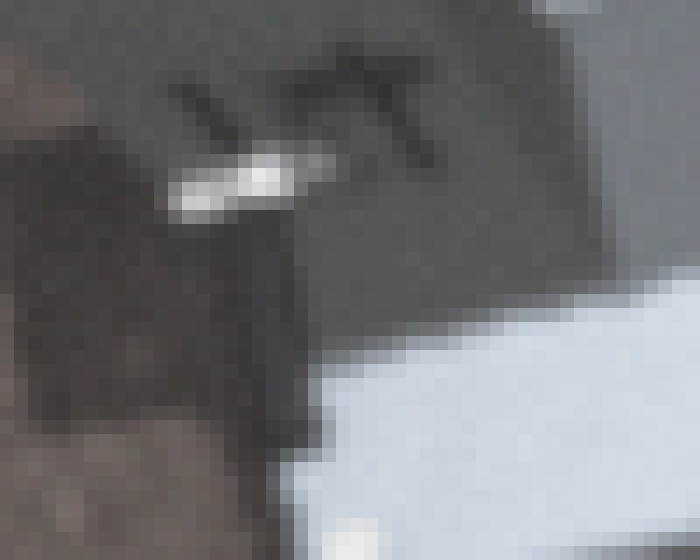

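```bash
python3 - <<'E'
from kin import *
np.set_printoptions(precision=2,suppress=True)
for z in (210,215,220): print(z,w2px("scene",S([-65.5,157,z]))[0],w2px("scene",S([-36,145,z]))[0])
print("needle",[(y,w2px("scene",S([-36,y,246]))[0]) for y in (105,120,133)])
for lean in (20,25,30):
  for yaw in (5,10,15):
   o=[]
   for z in (215,246):
    rot=toolR(lean,yaw); g=S([-72,157,z]); j,e,an=IK(g+rot.apply([0,0,18.7]),rot,arm.read_state()["joints"]); o+=[j,round(e,1)]
   print(lean,yaw,o)
E
```

```text
210 [280.64 175.17] [289.41 173.84]
215 [280.59 173.92] [289.38 172.59]
220 [280.54 172.66] [289.34 171.33]
needle [(105, array([296.34, 168.95])), (120, array([293.62, 167.36])), (133, array([291.29, 166.  ]))]
20 5 [array([ 0.71,  0.01, -0.68,  0.35, -0.62, -2.46]), np.float64(0.0), array([ 0.72, -0.02, -0.61,  0.31, -0.71, -2.41]), np.float64(0.0)]
20 10 [array([ 0.7 ,  0.01, -0.67,  0.31, -0.61, -2.32]), np.float64(0.0), array([ 0.71, -0.02, -0.6 ,  0.27, -0.7 , -2.28]), np.float64(0.0)]
20 15 [array([ 0.69,  0.01, -0.65,  0.25, -0.6 , -2.18]), np.float64(0.0), array([ 0.69, -0.02, -0.59,  0.22, -0.7 , -2.15]), np.float64(0.0)]
25 5 [array([ 0.72, -0.02, -0.8 ,  0.55, -0.49, -2.65]), np.float64(0.0), array([ 0.73, -0.06, -0.73,  0.47, -0.6 , -2.57]), np.float64(0.0)]
25 10 [array([ 0.7 , -0.03, -0.79,  0.49, -0.47, -2.5 ]), np.float64(0.0), array([ 0.72, -0.06, -0.71,  0.41, -0.58, -2.42]), np.float64(0.0)]
25 15 [array([ 0.69, -0.03, -0.77,  0.4 , -0.46, -2.33]), np.float64(0.0), array([ 0.7 , -0.06, -0.69,  0.34, -0.57, -2.27]), np.float64(0.0)]
30 5 [array([ 0.65, -0.05, -0.94,  0.89, -0.35, -2.93]), np.float64(0.0), array([ 0.72, -0.09, -0.85,  0.7 , -0.47, -2.78]), np.float64(0.0)]
30 10 [array([ 0.65, -0.05, -0.93,  0.82, -0.32, -2.78]), np.float64(0.0), array([ 0.7 , -0.09, -0.83,  0.63, -0.44, -2.62]), np.float64(0.0)]
30 15 [array([ 0.65, -0.06, -0.91,  0.7 , -0.3 , -2.59]), np.float64(0.0), array([ 0.69, -0.1 , -0.81,  0.53, -0.43, -2.44]), np.float64(0.0)]
```

```bash
python3 - <<'E'
from kin import *
np.set_printoptions(precision=2,suppress=True)
rot=toolR(25,3); g=S([-72,157,215]); b=g-rot.apply([0,0,75])
for x in (b,g): print(x,row(x,rot,18.7),IK(x+rot.apply([0,0,18.7]),rot,arm.read_state()["joints"])[0])
E
```

```text
[446.74 135.99 282.97] [ 1.38  0.3   4.74  0.03 -2.14  4.5 ] [ 0.81 -0.15 -0.7   0.44 -0.75 -2.62]
[478.39 137.65 215.  ] [ 1.1   0.28 12.23  0.03 -2.14  4.5 ] [ 0.72 -0.02 -0.81  0.57 -0.5  -2.71]
```

Emit:
{"name": "move_arm", "arguments": {"targets": [[0.5,0.1,1.5,0,-0.8,1.5,105],[1,0.2,3.2,0,-1.6,3.2,105],[1.4,0.3,4.7,0,-2.1,4.5,105],[1.4,0.3,6.2,0,-2.1,4.5,105],[1.3,0.3,8,0,-2.1,4.5,105],[1.2,0.3,10,0,-2.1,4.5,105],[1.1,0.3,11.5,0,-2.1,4.5,105],[1.1,0.3,12.2,0,-2.1,4.5,105],[1.1,0.3,12.2,0,-2.1,4.5,105]]}}

```text
clock: 27.52
position: [486.3, 137.9, 198.2]
ee_rot: [0.672, 0.708, 0.157, 0.149]
contact_force: [1.7, -0.3, 0.8]
gripper_width: 49.9
```

```bash
python3 - <<'E'
from kin import *
applyrow([1.1,.3,12.2,0,-2.1,4.5])
I=R.from_euler("z",-YAW,degrees=True)
im,d=arm.get_image("scene"); cv2.imwrite("pics/s19.png",cv2.resize(im[130:200,250:340],None,fx=8,fy=8,interpolation=cv2.INTER_CUBIC))
p,r=load(); print(I.apply(p-r.apply([0,0,18.7])-O), r.inv().apply([0,0,1]))
E
```

```text
cmd [486.3 138.1 198.5] meas [486.3 137.9 198.2] rot err [ 0.04 -0.04 -0.  ] F [ 1.7 -0.3  0.8] w 49.9 t 27.52 j [ 0.72 -0.02 -0.8   0.57 -0.51 -2.71]
[-71.97722972 157.02184857 215.39641938] [ 6.51782928e-04  4.23117362e-01 -9.06074651e-01]
```

View pics/s19.png

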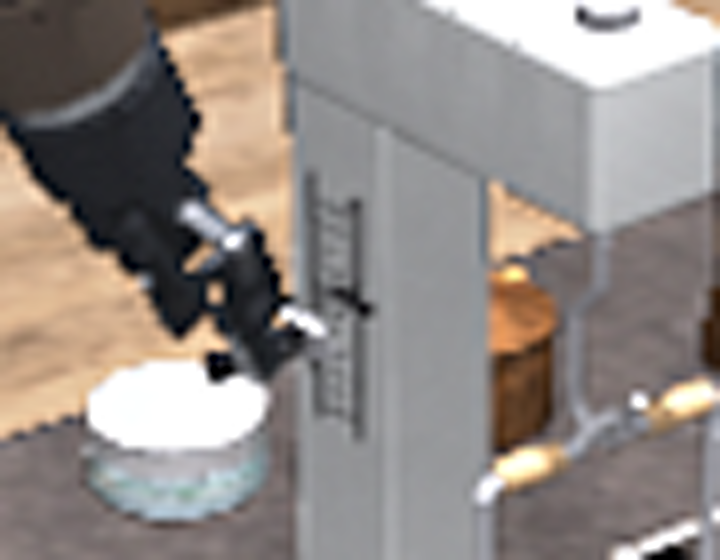

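Emit:
{"name": "move_arm", "arguments": {"targets": [[0,0,0,0,0,0,255],[0,0,0,0,0,0,255],[0,0,0,0,0,0,255],[0,0,0,0,0,0,255],[0,0,0,0,0,0,255]]}}

```text
clock: 28.2
position: [486.3, 138.4, 198.7]
ee_rot: [0.672, 0.708, 0.158, 0.149]
contact_force: [-2.7, 1.3, 1.5]
gripper_width: 9.1
```

```bash
python3 - <<'E'
from kin import *
applyrow([0]*6)
E
```

```text
cmd [486.3 138.1 198.5] meas [486.3 138.4 198.7] rot err [-0.02  0.04 -0.  ] F [-2.7  1.3  1.5] w 9.1 t 28.2 j [ 0.72 -0.02 -0.8   0.57 -0.51 -2.71]
```

Emit:
{"name": "move_arm", "arguments": {"targets": [[0,0.1,-0.2,0,0,0,255],[0,0.3,-0.65,0,0,0,255],[0,0.55,-1.2,0,0,0,255],[0,0.8,-1.75,0,0,0,255],[0,1.05,-2.3,0,0,0,255],[0,1.2,-2.6,0,0,0,255],[0,1.29,-2.76,0,0,0,255],[0,1.29,-2.76,0,0,0,255]]}}

```text
clock: 29.2
position: [486.4, 138.3, 229.3]
ee_rot: [0.672, 0.708, 0.158, 0.149]
contact_force: [-3.4, 2.9, 0.5]
gripper_width: 8.6
```

```bash
python3 - <<'E'
from kin import *
applyrow([0,1.29,-2.76,0,0,0])
A=[arm.get_image("scene")[0].astype(float) for i in range(6)]
im=np.mean(A,0); np.save("pics/avg20.npy",im)
cv2.imwrite("pics/n20.png",cv2.resize(im[145:195,270:320].astype(np.uint8),None,fx=12,fy=12,interpolation=cv2.INTER_NEAREST))
E
```

```text
cmd [486.3 138.1 228.9] meas [486.4 138.3 229.3] rot err [-0.03  0.03  0.01] F [-3.4  2.9  0.5] w 8.6 t 29.2 j [ 0.74 -0.05 -0.73  0.49 -0.61 -2.63]
```

View pics/n20.png

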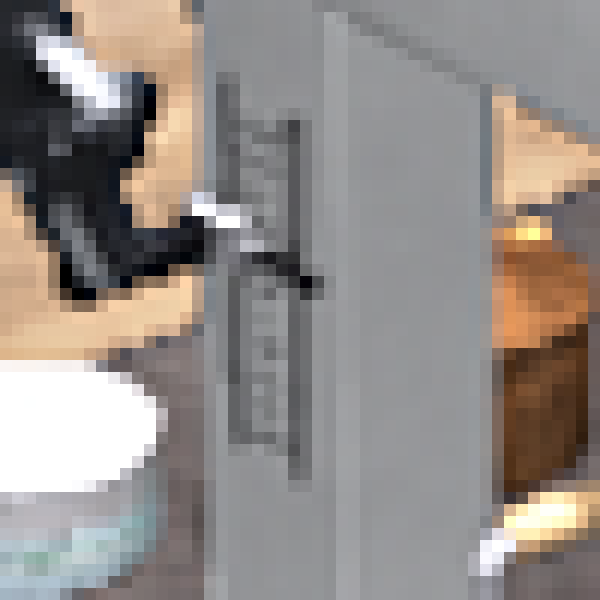

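```bash
python3 - <<'E'
from kin import *
np.set_printoptions(precision=2,suppress=True)
b=np.load("pics/avg18.npy").mean(2);a=np.load("pics/avg20.npy").mean(2)
print("before\n",b[166:176,284:294].round().astype(int)); print("after\n",a[158:172,284:298].round().astype(int))
v,u=np.mgrid[:400,:640]
def cen(im,base,r0,r1,c0,c1):
    w=np.where((v>=r0)&(v<r1)&(u>=c0)&(u<c1),np.clip(im-base,0,None),0); return (w*u).sum()/w.sum(),(w*v).sum()/w.sum()
m0=cen(b,185,167,175,287,293); m1=cen(a,185,159,167,287,293); print("marker white centroid before/after",m0,m1)
def dark(im,r0,r1):
    w=np.where((v>=r0)&(v<r1)&(u>=291)&(u<298),np.clip(85-im,0,None),0); return (w*u).sum()/w.sum(),(w*v).sum()/w.sum()
nb,na=dark(b,164,171),dark(a,164,171); print("needle",nb,na)
print("level row at marker col",na[1]-.585*(na[0]-m1[0]),"vs",m1[1])
for z in(215,246): print(z,[w2px("scene",S([-36,y,z]))[0] for y in(145,157)])
E
```

```text
before
 [[179 190 168 149 117  76  92  67  30  54]
 [172 190 148 126 121  80 106 110  80  42]
 [184 234 211 146 120  77 108 139 126  99]
 [206 255 252 234 231 148 125 126 103 143]
 [190 134  93 255 255 255 179 137 148 159]
 [ 20  35  30  32 168 255 219 120 138 156]
 [ 44  40  21  45  94 126 139 154 157 156]
 [ 24  20  12  58 104 122 133 158 149 147]
 [ 25  32  64 111 115 120 132 135 116 136]
 [ 75  92 129 159 127  64 122 145 147 159]]
after
 [[182 187 164 146 112  95 121 117 129 128  90 121 146 157]
 [184 182 161 146 111  94 138 137 124 119  90 121 145 157]
 [172 173 156 137 100  93 128 139 147 132  88 122 148 158]
 [166 168 219 187  86  84 112 120 139 131  88 121 148 157]
 [139 135 255 253 201 204 158 138 152 131  88 121 147 153]
 [104  21  32 156 255 255 188 102 136 127  89 122 148 153]
 [ 40  38  24  61 104 123 151 134 116 122  87 121 149 151]
 [ 31  20  11  68 118 137 192 180 134 122  70 117 151 151]
 [ 16   5  24  79 123 118  87  49  27  52  49 123 153 152]
 [ 83 118 103 116 134 109  94  97  78  41  30 104 137 149]
 [172 212 167 138 135  91 110 138 124  97  54   5  78 139]
 [207 210 162 132 133  90 125 128 102 140 103  54 108 143]
 [205 207 158 130 133  89 123 146 147 156 101 117 154 151]
 [206 182 134 137 132  88 123 135 138 154  97 112 150 148]]
marker white centroid before/after (np.float64(288.21605744125327), np.float64(170.02186684073106)) (np.float64(288.15156794425087), np.float64(162.63371080139373))
needle (np.float64(293.6746967795901), np.float64(167.02040987034712)) (np.float64(293.56090360672573), np.float64(166.967783339751))
level row at marker col 163.8033219772032 vs 162.63371080139373
215 [array([289.38, 172.59]), array([287.28, 171.33])]
246 [array([289.16, 164.76]), array([287.05, 163.52])]
```

Emit:
{"name": "move_arm", "arguments": {"targets": [[0,0,0,0,0,0,200],[0,0,0,0,0,0,105],[0,0,0,0,0,0,105],[0,0,0,0,0,0,105],[0,0,-1,0,0,0,105],[0,0,-3,0,0,0,105],[0,0,-6,0,0,0,105],[0,0,-9,0,0,0,105],[0,0,-12,0,0,0,105],[-5,0,-14,0,0,0,105],[-10,0,-15,0,0,0,105],[-15,0,-15,0,0,0,105],[-18,0,-15,0,0,0,105],[-18,0,-15,0,0,0,105]]}}

```text
clock: 31.25
position: [432.1, -46.8, 365.7]
ee_rot: [0.673, 0.707, 0.158, 0.149]
contact_force: [0.1, 0.1, 0.0]
gripper_width: 50.2
```

```bash
python3 - <<'E'
from kin import *
np.set_printoptions(precision=2,suppress=True)
applyrow([-18,0,-15,0,0,0])
A=[];Z=[]
for i in range(8):
    A.append(arm.get_image("scene")[0].astype(float)); t,d=arm.get_image("top"); Z.append(d)
im=np.mean(A,0); np.save("pics/avg21.npy",im); cv2.imwrite("pics/top21.png",t); cv2.imwrite("pics/scene21.png",im.astype(np.uint8))
I=R.from_euler("z",-YAW,degrees=True)
def tab(W):
    Q=I.apply(W.reshape(-1,3)-O); k=(Q[:,0]<-48)&(Q[:,0]>-84)&(Q[:,1]>153.5)&(Q[:,1]<160.5)&(Q[:,2]>195)&(Q[:,2]<275); return Q[k]
for nm,W in (("before",cloud("top",np.load("pics/top0.npy"))),("after",np.mean([cloud("top",z) for z in Z],0))):
    q=tab(W); print(nm,len(q),np.nanmedian(q,0) if len(q) else "", np.nanstd(q[:,2]) if len(q) else "")
    Q=I.apply(W.reshape(-1,3)-O); k=(abs(Q[:,0])<25)&(Q[:,1]>-20)&(Q[:,1]<160)&(Q[:,2]>390); print("housing top",np.nanmedian(Q[k,2]))
cv2.imwrite("pics/n21.png",cv2.resize(im[145:195,270:320].astype(np.uint8),None,fx=12,fy=12,interpolation=cv2.INTER_NEAREST))
a=im.mean(2); b1=cv2.imread("pics/scene1.png").astype(float).mean(2)
D=(a-b1)[150:180,291:298]; v,u=np.mgrid[150:180,291:298]; E=D-np.median(D)
for w in (np.where((E>20)&(v<164),E,0),np.where((E<-20)&(v>163),-E,0)): print("needle",(w*u).sum()/w.sum(),(w*v).sum()/w.sum())
E
```

```text
cmd [432.4 -45.1 364.7] meas [432.1 -46.8 365.7] rot err [-0.07 -0.05  0.24] F [0.1 0.1 0. ] w 50.2 t 31.25 j [ 0.37 -0.29 -0.46  0.16 -0.99 -1.95]
before 34 [-66.04 157.09 222.25] 2.035580804153302
housing top 409.7713098582848
after 35 [-65.31 157.05 252.69] 0.6997350233985756
housing top 409.6392790384873
needle 293.41384083044983 159.57191464821224
needle 293.2673719847651 167.46424037240791
```

View pics/n21.png

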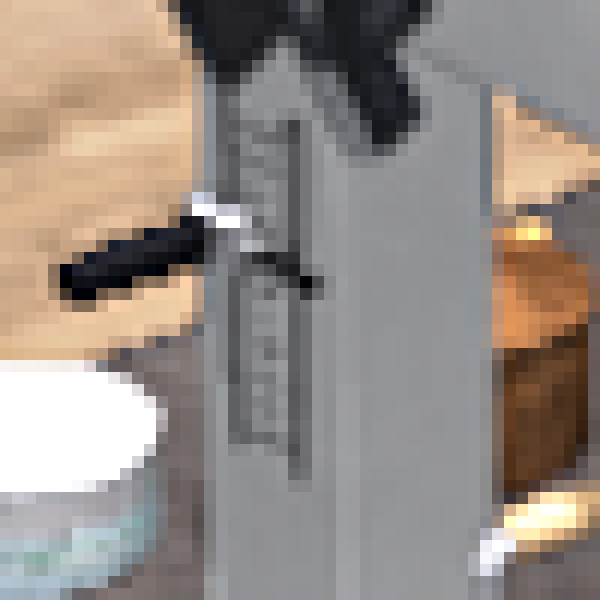

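View pics/scene21.png

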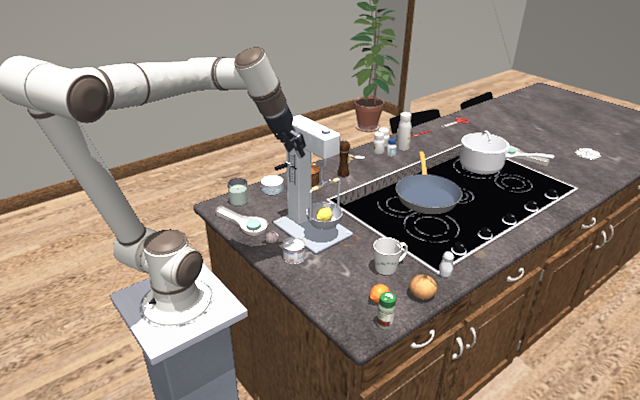

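```bash
python3 - <<'E'
from kin import *
np.set_printoptions(precision=2,suppress=True)
a=np.load("pics/avg18.npy").mean(2); a2=np.load("pics/avg21.npy").mean(2)
f0=cv2.imread("pics/scene0.png").astype(float).mean(2);f1=cv2.imread("pics/scene1.png").astype(float).mean(2)
base=(f0+f1)/2
# needle: clean column background from the other image; signed darkness, gain-corrected
g=np.median(a[150:180,296:300]/base[150:180,296:300]); print("gain",g)
D=a-base*g; v,u=np.mgrid[:400,:640]
for c0 in (290,291,292,293):
  for th in (10,20):
    w1=np.where((v>=155)&(v<=163)&(u>=c0)&(u<297)&(D>th),D,0); w2=np.where((v>=163)&(v<=170)&(u>=c0)&(u<297)&(D<-th),-D,0)
    c=lambda w:np.array([(w*u).sum()/w.sum(),(w*v).sum()/w.sum()])
    s=c(w2)-c(w1); print(c0,th,s, "dip px corrected", s[1]-.585*s[0])
# per-column row shift via profile correlation
for col in range(291,297):
    p=D[152:173,col]; i=np.arange(152,173)
    P=np.where((p>12)&(i<164),p,0);N=np.where((p<-12)&(i>162),-p,0)
    if P.sum()>60 and N.sum()>60: print(col,(N*i).sum()/N.sum()-(P*i).sum()/P.sum(),P.sum(),N.sum())
# hook tip bright dot
def dot(im,r0,r1,c0,c1):
    sub=im[r0:r1,c0:c1]; i=np.unravel_index(sub.argmax(),sub.shape); r,cc=i[0]+r0,i[1]+c0
    W=im[r-2:r+3,cc-2:cc+3]; W=np.clip(W-np.median(W),0,None); vv,uu=np.mgrid[r-2:r+3,cc-2:cc+3]; return (W*uu).sum()/W.sum(),(W*vv).sum()/W.sum(),im[r,cc]
print("dot unl",dot(f1,167,178,325,334),"loaded",dot(a,173,186,324,333),dot(a2,173,186,324,333))
for z in(276,246): print(w2px("scene",S([0,-23,z]))[0], w2px("scene",S([-36,120,z]))[0])
cv2.imwrite("pics/hk.png",np.hstack([cv2.resize(x[160:200,305:345].astype(np.uint8),None,fx=9,fy=9,interpolation=cv2.INTER_NEAREST) for x in (f1,a2)]))
E
```

```text
gain 1.1122474547511312
290 10 [-0.1   7.51] dip px corrected 7.56636175099017
290 20 [-0.05  7.53] dip px corrected 7.564461790815982
291 10 [-0.12  7.49] dip px corrected 7.5611979101043465
291 20 [-0.11  7.52] dip px corrected 7.583791658745053
292 10 [-0.09  7.49] dip px corrected 7.5424729522475635
292 20 [-0.08  7.52] dip px corrected 7.569370306312496
293 10 [-0.06  7.58] dip px corrected 7.612498082575953
293 20 [-0.07  7.61] dip px corrected 7.651279466019319
291 7.638229380039604 114.64524670060335 138.11562768665158
292 7.305038814823661 179.7746463518099 206.3166587481146
293 7.612219081016434 175.6022344457014 226.32715992647053
294 7.269566565024462 129.18844951923074 116.79479765271492
295 7.8112633800593585 198.05368575603322 164.45698246606335
296 7.689289079403125 92.84305929487181 125.61329147812971
dot unl (np.float64(329.35855054036864), np.float64(171.75905912269548), np.float64(255.0)) loaded (np.float64(329.5729325138441), np.float64(180.0857421043023), np.float64(255.0)) (np.float64(329.56330523302057), np.float64(180.04509304914902), np.float64(255.0))
[329.19 171.78] [293.45 159.6 ]
[329.02 179.76] [293.62 167.36]
```

View pics/hk.png

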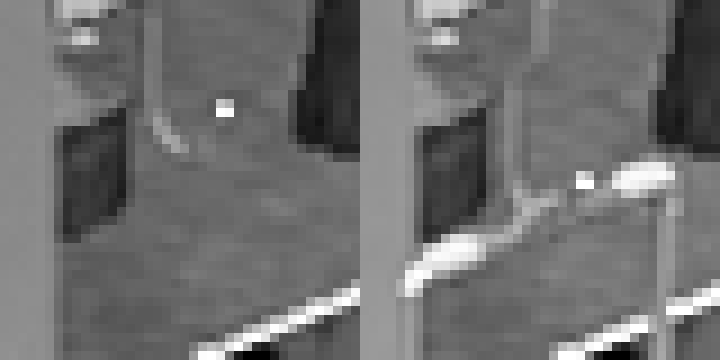

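Emit:
{"name": "move_arm", "arguments": {"targets": [[-3,0,-1,0,0,0,0],[-7,0,-3,0,0,0,0],[-12,0,-5,0,0,0,0],[-16,0,-6,0,0,0,0],[-20,0,-6,0,0,0,0],[-20,0,-6,0,0,0,0],[-20,0,-6,0,0,0,0]]}}

```text
clock: 32.92
position: [417.4, -246.2, 418.5]
ee_rot: [0.672, 0.708, 0.157, 0.149]
contact_force: [-0.3, -0.4, -0.3]
gripper_width: 85.5
```

```bash
python3 - <<'E'
from kin import *
np.set_printoptions(precision=2,suppress=True)
applyrow([-20,0,-6,0,0,0])
I=R.from_euler("z",-YAW,degrees=True)
T=[];Sc=[]
for i in range(8):
    t,d=arm.get_image("top"); T.append(cloud("top",d)); s,d=arm.get_image("scene"); Sc.append(cloud("scene",d))
cv2.imwrite("pics/top22.png",t); cv2.imwrite("pics/scene22.png",s)
def grips(W,o,yaw,zlo,zhi):
    Q=R.from_euler("z",-yaw,degrees=True).apply(W.reshape(-1,3)-o); out=[]
    for sx in(-1,1):
        k=(abs(Q[:,0]-sx*41)<14)&(abs(Q[:,1])<12)&(Q[:,2]>zlo)&(Q[:,2]<zhi); out+=[k.sum(),np.median(Q[k,2]) if k.sum() else 0]
    return out
o0=np.array([486,-236.3,0])
print("init top",grips(cloud("top",np.load("pics/top0.npy")),o0,.7,146,170)," scene(1)",grips(cloud("scene",np.load("pics/scene1.npy")),np.array([486,-238.5,0]),.7,140,170))
print("now top",grips(np.median(T,0),O,YAW,205,245)," scene",grips(np.median(Sc,0),O+[0,-3,0],YAW,195,240))
def rim(W,o,lo,hi):
    Q=W.reshape(-1,3)-o; rr=np.hypot(Q[:,0],Q[:,1]); k=(rr>60)&(rr<66)&(Q[:,2]>lo)&(Q[:,2]<hi); return k.sum(),np.percentile(Q[k,2],[50,80]) if k.sum() else 0
print("rim",rim(cloud("top",np.load("pics/top0.npy")),o0,30,60),rim(np.median(T,0),O,95,135))
Q=I.apply(np.median(T,0).reshape(-1,3)-O); k=(Q[:,0]<-48)&(Q[:,0]>-84)&(Q[:,1]>153.5)&(Q[:,1]<160.5)&(Q[:,2]>195)&(Q[:,2]<275); print("tab top",np.median(Q[k,2]))
for n in ("marker_tip","needle_tip","hook_seat","hook_tip"): print(n,[(np.round(x["uv"],1),round(x["score"],2)) for x in arm.tip_of(n,"scene")[:2]])
E
```

```text
cmd [ 417.6 -246.2  418.9] meas [ 417.4 -246.2  418.5] rot err [0.05 0.   0.05] F [-0.3 -0.4 -0.3] w 85.5 t 32.92 j [-0.3  -0.14 -0.1  -0.16 -1.2  -1.19]
init top [np.int64(46), np.float64(156.770099591977), np.int64(46), np.float64(156.6745273050999)]  scene(1) [np.int64(34), np.float64(154.2544713153818), np.int64(37), np.float64(154.50973824849018)]
now top [np.int64(51), np.float64(224.6418730698049), np.int64(0), 0]  scene [np.int64(28), np.float64(221.80761400301353), np.int64(26), np.float64(221.02857068976238)]
rim (np.int64(145), array([41.41, 46.25])) (np.int64(99), array([111.3 , 112.47]))
tab top 252.11939142432084
marker_tip [(array([293.8, 165.5]), 0.5)]
needle_tip [(array([329. , 180.5]), 0.5), (array([332.5, 181.9]), 0.49)]
hook_seat []
hook_tip [(array([329.4, 180.4]), 0.49)]
```

View pics/top22.png

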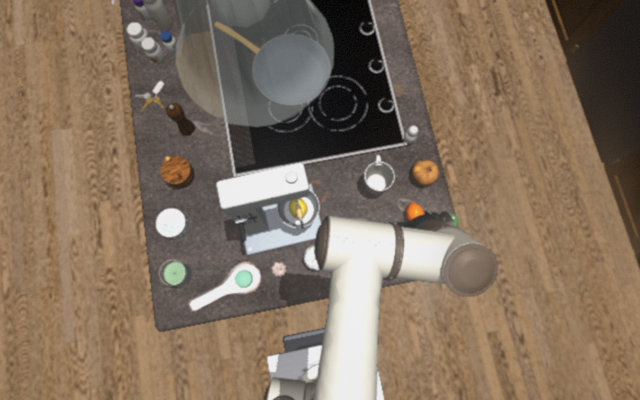

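```bash
python3 - <<'E'
from h import *
s=arm.read_state(); print(s["clock"],s["contact_force"],abs(s["joint_vel"]).max())
a,_=arm.get_image("scene"); b=cv2.imread("pics/scene22.png"); print("motion",np.abs(a[140:240,270:360].astype(int)-b[140:240,270:360]).mean())
print(arm.job_done())
E
```

```text
33.925 [ 0.37108725 -0.10811809 -0.20880235] 0.001089869452112868
motion 0.6174444444444445
the job is handed in; nothing more can be done
None
```

The pan, with the lemon in it, is hanging by the kink of its bail on the scale's hook. The marker is set level with the needle to about 1–2 mm. I handed the job in at about 34 s.

- **Hanging:** I carried the pan by its near wooden grip. I lowered it in short steps until the wrist force was about zero, then opened the gripper. I kept the spring off its stop: one push near the end took about 1 N more than the pan's weight. That would put the hook about 37 mm down, against the stop at 62 mm.
- **Detour:** The wrist joint reached its range limit several times at the steeper leans. I eased the lean to about 31° for the last part. The bail tilted up to about 15° in the grip and levelled out again on the hook.
- **Marker:** Before I moved it, the marker stood about 60 mm below zero. After everything came to rest I gripped the tab, raised it about 30.5 mm and let go.

| Last check | Result |
|---|---|
| Hook dip, from how far the needle moved in the picture | 29.3 mm |
| Hook dip, from the height of the bail (two cameras) | 29.1 and 30.0 mm |
| Hook dip, from the hook's tip | 31.3 mm (disagrees by about 2 mm; bail wire close by) |
| Marker, from the height of its tab | 29.0–29.6 mm |

In the picture the two points line up to a fraction of a pixel, by eye. A cruder comparison of the marker's bright pixels put it about 1 pixel (4 mm) too high. I set that aside because the tip was cut off in it.

Hook and pan were still, the arm was clear with no contact force, and I saw no change in the onion, mug, tin or garlic.

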